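# Sort the mixed spices back into their baskets

## Robot

A 7-joint arm with a two-finger parallel gripper is mounted at the origin on the work surface. World frame = base frame: x ahead of the robot, y to its left, z up, the work surface at z = 0. Lengths are in m, angles in rad, forces in N, time in s.
With the tool pointing down it reaches from about 0.425 to 1.025 m from the base axis. Payload 9.4 kg.
Tool frame: the origin (TCP) lies on the centre line of the jaws, within the pads' length; the fingertips stand 14 mm ahead of it and the grasp point (between the pads) lies 5 mm behind it; z points along the fingers, y is the line along which they close (so a half turn about z gives the same grasp; the last joint's range is limited). The gripper opens to 93 mm and grips with 3 to 60 N. Pads are 15 mm wide; open, the fingers measure 128 mm over their backs; the gripper's body (75 mm by 188 mm) begins 65 mm behind the grasp point.
Start: joints at [1.166, 0.599, -0.003, 1.599, 0.002, 0.943, -0.08], TCP at [0.233, -0.686, 0.233] pointing down, gripper open.
Joint ranges: [-2.57, 2.57], [-0.35, 1.97], [-1.29, 1.29], [0.11, 2.56], [-1.05, 4.19], [0.11, 1.86], [-2.63, 2.63]. Speed limits (rad/s): [2.22, 2.22, 3.01, 3.01, 3.14, 3.14, 3.14].

## Interface

Orientations are given as a unit quaternion [w, x, y, z].
In Python, from station import r gives the robot as it stands.
- The arm moves only by the tool apply_moves, never from a script. Its argument "moves" is a list of rows, each an object of numbers: "rx", "ry", "rz": the turn, a rotation vector about the tool's x, y, z in degrees; "x", "y", "z": the shift along the tool's x, y, z in mm; "claw": the closure in counts, from 0 (fully open) to 255 (shut). A call has 1 to 12 rows; each row shifts and turns the commanded pose from where the row before left it, along the tool's axes as they then stand; what a row does not reach is not made up. A row lasts 1/10 s, in which the tool goes at most 50 mm and 8.59 degrees, less where a joint would pass 70% of its speed; a pose out of reach is approached as far as the arm can. A call is refused whole if a number of a shift passes 50 or a number of a turn 8.59, either way. A call with a gripper value outside its range is refused whole. The fingers move at their own pace and stop on an object; "newtons" is the grip in N (left out, the last holds). Time passes only in rows, so rows that do not move let the fingers close. It gives the time, the measured TCP pose, the force, the opening and the grip force at its end, in the units of the state.
- r.state(): the state, without advancing time (a new reading comes with each control period).
- r.camera(name): name is "scene" or "top"; returns a dict with "img" (384x512x3 uint8, red, green, blue), "camera_matrix" (3x3 intrinsics, pixels), "rvec" (rotation vector, rad) and "tvec" (3), from world to camera coordinates, as OpenCV has them. Camera axes: x right, y down, z forward; pixel columns grow to the right and rows downward; lengths in m; the calibration is good to about 2 mm. A picture is of the moment at which its call begins. There is no depth.
- r.finish_job(): hands the job in; it is judged then, once.
The state is a dict: "time": time; "q": joint angles; "dq": joint speeds; "joint_torque": joint torques, N m; "position": TCP position; "tool_rot": TCP orientation; "wrist_force": force on the tool from outside, world axes, zero at the start; "torque": the same for the moment, N m; "gripper_width": finger opening in m; "finger_force": force on a finger pad.
Only numpy, scipy, OpenCV 4.12 (cv2) and the standard library are available. Lean on these libraries where they do the work, as an engineer would, in place of code of your own. Each camera call takes 0.05 s, during which the arm holds its last target. There are 200 camera calls.

## Task

Five spice samples lie mixed up on the mat: put every one back into the basket that holds its own kind, and lay the two cinnamon sticks flat and the same way as the sticks already in their basket. Set each piece down on the heap rather than letting it drop from above, and leave the baskets, the jar and the mortar standing where they are.

Things in the scene. Friction and masses are not known exactly. Their poses are not given: they have to be found in the camera images.
- cinnamon_long: The longer loose cinnamon stick: brown bark rolled up from both edges into two tubes side by side, 115 mm long (x axis), 25 mm wide (y), 12 mm high (z), about 18 g. Origin at its centre. It lies flat on the mat at the start (as do all five samples), the mat's top being 3 mm above the table.
- cinnamon_short: The shorter loose cinnamon stick, of the same make: 85 mm long (x axis), 25 mm wide (y), 12 mm high (z), about 14 g. Origin at its centre, which lies 9 mm above the table at the start.
- nutmeg_large: The larger loose nutmeg: a dark brown egg shape lying on its side, 36 mm long (x axis), 30 mm thick, about 18 g; it can roll. Origin at its centre.
- nutmeg_small: The smaller loose nutmeg: a dark brown egg shape lying on its side, 27 mm long (x axis), 23 mm thick, about 13 g; it can roll. Origin at its centre.
- ginger: The loose ginger root: tan and ringed, a straight round body along its x axis, 110 mm long in all and 28 mm thick, with a short stub to +y at the -x end and one to -y at the +x end (68 mm wide over the stubs). The middle 40 mm of the body is clear of stubs. About 70 g. Origin on the body's axis at its middle, 17 mm above the table at the start.
- cinnamon_basket: Loose square basket of plaited straw leaf, holding cinnamon sticks. 180 mm square over the braided rim, rim 60 mm above the table, walls 4 mm, clear inside 155 mm at the contents, 165 mm at the rim; 0.9 kg. Origin: centre of its underside; x, y along its sides. The sticks (fixed in it) lie side by side along its x axis, a flat ribbed layer whose top is 33 mm above the table.
- nutmeg_basket: Loose square basket of plaited straw leaf, holding nutmegs. 180 mm square over the braided rim, rim 60 mm above the table, walls 4 mm, clear inside 155 mm at the contents, 165 mm at the rim; 0.9 kg. Origin: centre of its underside; x, y along its sides. The nutmegs (fixed in it) cover its floor, their tops 32 mm above the table, with dips between in which a nutmeg comes to rest.
- ginger_basket: Loose square basket of plaited straw leaf, holding ginger roots. 180 mm square over the braided rim, rim 60 mm above the table, walls 4 mm, clear inside 155 mm at the contents, 165 mm at the rim; 0.9 kg. Origin: centre of its underside; x, y along its sides. The roots (fixed in it) cover its floor, a bumpy layer whose top is 33 mm above the table.
- jar: Bystander: a round glass jar of coffee with a knobbed glass stopper, 82 mm in diameter, 133 mm tall, loose. Origin at the centre of its underside. To be left alone.
- mortar: Bystander: a grey stone mortar, 98 mm in diameter and 78 mm tall, a wooden pestle standing in it up to 140 mm high and leaning to the mortar's +x side, loose. Origin at the centre of its underside. To be left alone.

How it is judged:
By the outcome, as a careful person would: the job done as asked, in the order asked, and still so for the second after the job is handed in, with the robot touching nothing.
It also fails if it takes over 128 s, if anything falls off the work surface, if the arm or the gripper's body presses on something with over 40 N, if the wrist force passes 120 N, or if a joint passes its speed limit or range.

## Working session

There is one attempt and no reset: what is moved stays moved. The work goes in short steps, Python scripts to look and compute and a tool call to move; the robot and the scene stay as the last step left them, time stands still between calls to the robot, and variables do not carry over. Pictures are saved under pics/ and viewed, at most 14 in all, crops included, and the job is handed in when it is done.

Besides the shell and the picture viewer there is one more tool, called after "Call:" as name([rows], argument=value, ...), one row to a line, values as JSON. apply_moves: Moves the arm, as the interface text tells. Its arguments: {"type":"object","properties":{"moves":{"type":"array","items":{"type":"object","properties":{"rx":{"type":"number"},"ry":{"type":"number"},"rz":{"type":"number"},"x":{"type":"number"},"y":{"type":"number"},"z":{"type":"number"},"claw":{"type":"number"}}}},"newtons":{"type":"number"}},"required":["moves"]}

```bash
mkdir -p pics; ls
python3 - <<'E'
from station import r
import cv2
s=r.state(); print({k:(v if not hasattr(v,'tolist') else v.tolist()) for k,v in s.items()})
for n in ("scene","top"):
    c=r.camera(n); cv2.imwrite(f"pics/{n}0.png",c["img"][:,:,::-1]); print(n,c["camera_matrix"],c["rvec"],c["tvec"])
E
```

```text
pics
{'time': 0.0, 'q': [1.166288729138152, 0.6001316742238646, -0.0025289199889218135, 1.6000934178304584, 0.0017983613586954172, 0.9428746730314671, -0.07980649377188868], 'dq': [0.0007139817922706404, -0.000752476893390001, 0.00018421630242383238, 0.00026236133694678267, 0.0003900508377388908, 0.0020912340653325813, 0.000565257742718394], 'joint_torque': [-0.0001259389273400302, -76.50684356689453, 1.4977321028709412, -25.23581564426422, -0.05236660013906658, 0.01685282215476036, 0.0001522385400676285], 'position': [0.233263535275028, -0.6859843790250534, 0.23176843421186197], 'tool_rot': [-0.0007271209579131859, 0.9865943409380155, 0.16319019609458457, -0.00019396599335633763], 'wrist_force': [-0.7708327281388911, -0.5754449430465696, 0.31805813604040584], 'torque': [0.02966841805662154, -0.03194491124396476, 0.0031972359013855596], 'finger_force': 0.0, 'gripper_width': 0.09295424607723418}
scene [[404.11943363   0.         259.88546035]
 [  0.         404.11943363 191.77719201]
 [  0.           0.           1.        ]] [ 1.87127079  1.9407107  -0.55903465] [ 0.02387735 -0.46398689  1.33629694]
top [[407.36792211   0.         257.80753302]
 [  0.         407.36792211 186.00052131]
 [  0.           0.           1.        ]] [ 2.15930911 -2.15006154  0.10690775] [0.01100271 0.56757718 0.94058801]
```

View pics/scene0.png

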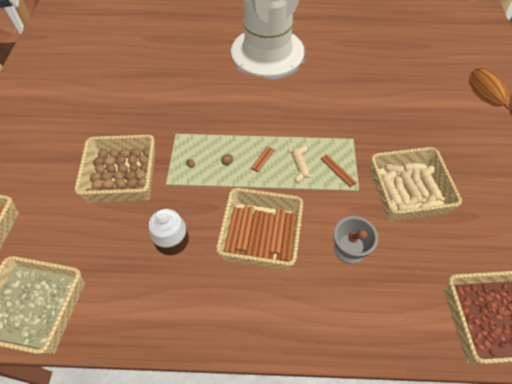

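View pics/top0.png

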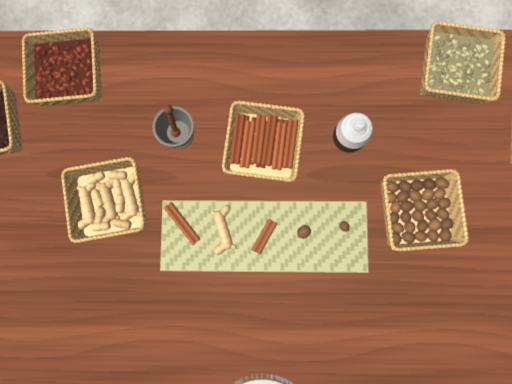

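The scene view shows, left to right on the mat: small nutmeg (190,162), large nutmeg (227,159), short stick (262,159), ginger (300,163) and long stick (338,170). The cinnamon basket is at (261,228), nutmeg basket (117,168), ginger basket (415,182). The top view is mirrored: long stick (182,223), ginger (222,230), short stick (264,237), nutmegs (304,232) and (344,226), and the baskets at (263,141), (425,210) and (103,200).

```bash
cat > h.py <<'E'
import cv2, numpy as np
from station import r
def cam(n):
    c=r.camera(n); R=cv2.Rodrigues(np.array(c["rvec"],float))[0]
    return dict(img=c["img"],K=np.array(c["camera_matrix"]),R=R,t=np.array(c["tvec"],float).ravel())
def ray(c,p):
    d=c["R"].T@np.linalg.inv(c["K"])@np.array([p[0],p[1],1.]); return -c["R"].T@c["t"],d/np.linalg.norm(d)
def onz(c,p,z):
    o,d=ray(c,p); return o+d*(z-o[2])/d[2]
def tri(a,p,b,q):
    P=[x["K"]@np.c_[x["R"],x["t"]] for x in (a,b)]
    X=cv2.triangulatePoints(P[0],P[1],np.array(p,float).reshape(2,1),np.array(q,float).reshape(2,1)).ravel(); return X[:3]/X[3]
def psi():
    w,x,y,z=r.state()["tool_rot"]; return np.degrees(np.arctan2(2*(x*y+w*z),1-2*(y*y+z*z)))
def go(x,y,z,ps=None):
    """shift in tool axes (mm) and turn about tool z to reach a world TCP target (tool down)"""
    s=r.state(); p=np.array(s["position"]); a0=psi(); turn=0 if ps is None else (a0-ps+90)%180-90
    a=np.radians(a0-turn); d=(np.array([x,y,z])-p)*1000
    print("at",p.round(4),"psi %.1f"%a0,"| rz %.1f then x %.1f y %.1f z %.1f"%(turn,d[0]*np.cos(a)+d[1]*np.sin(a),d[0]*np.sin(a)-d[1]*np.cos(a),-d[2]))
def comps(m,amin): 
    cs=[k for k in cv2.findContours(m,cv2.RETR_EXTERNAL,cv2.CHAIN_APPROX_NONE)[0] if cv2.contourArea(k)>amin]
    return cs
def cen(k):
    M=cv2.moments(k); return np.array([M["m10"]/M["m00"],M["m01"]/M["m00"]])
def samples(c):
    hsv=cv2.cvtColor(c["img"],cv2.COLOR_RGB2HSV)
    g=cv2.inRange(hsv,(28,30,90),(50,255,255)); g=cv2.morphologyEx(g,cv2.MORPH_OPEN,np.ones((3,3)))
    k=max(comps(g,200),key=lambda k:cv2.contourArea(cv2.convexHull(k))); hull=cv2.convexHull(k)
    mm=cv2.drawContours(np.zeros_like(g),[hull],-1,255,-1); mm=cv2.erode(mm,np.ones((5,5)))
    n=cv2.inRange(hsv,(0,75,0),(24,255,255))&mm; n=cv2.morphologyEx(n,cv2.MORPH_CLOSE,np.ones((3,3)))
    return comps(n,25),hull
E
python3 - <<'E'
from h import *
T,S=cam("top"),cam("scene")
kt,ht=samples(T); ks,hs=samples(S)
kt.sort(key=lambda k:cen(k)[0]); ks.sort(key=lambda k:-cen(k)[0])
print(len(kt),len(ks), cv2.boundingRect(ht),cv2.boundingRect(hs))
for i,(a,b) in enumerate(zip(kt,ks)):
    X=tri(T,cen(a),S,cen(b)); 
    out=[]
    for c,k in ((T,a),(S,b)):
        P=np.array([onz(c,p,0.010)[:2] for p in k[:,0]]).astype(np.float32)*1000
        v=np.linalg.eigh(np.cov(P.T))[1][:,1]
        pr=(P-P.mean(0))@v
        out.append((round(float(np.degrees(np.arctan2(v[1],v[0]))%180),1),round(float(np.ptp(pr)),1),[round(float(q),1) for q in cv2.minAreaRect(P)[1]]))
    print(i,cen(a).round(1),cen(b).round(1),"X",(X*1000).round(1),out)
for c,n in ((T,"t"),(S,"s")):
    im=c["img"][:,:,::-1].copy(); cv2.drawContours(im,kt if n=="t" else ks,-1,(255,0,0),1)
    hsv=cv2.cvtColor(c["img"],cv2.COLOR_RGB2HSV)
    for p in ([(88,175),(395,240),(240,108),(103,200),(424,172)] if n=="t" else [(80,170),(230,195),(400,155)]): print(n,p,hsv[p[1],p[0]], "table",hsv[290,300])
    c["o"]=im
im=np.vstack([cv2.resize(T["o"][190:282,150:378],(798,322),interpolation=2),cv2.resize(S["o"][125:200,160:365],(798,278),interpolation=2)]) 
cv2.imwrite("pics/seg.png",im)
E
```

```text
5 5 (162, 202, 206, 70) (168, 135, 189, 55)
0 [183.5 225.7] [336.6 168.8] X [472.7 196.1   5.7] [(39.1, 102.7, [102.7, 27.0]), (38.1, 108.8, [108.4, 27.5])]
1 [222.3 230.4] [300.  162.7] X [461.6  99.3  12.9] [(4.9, 116.6, [114.1, 56.5]), (4.4, 121.6, [119.0, 54.1])]
2 [263.9 235.9] [262.5 158.5] X [449.   -1.1  10. ] [(151.1, 89.4, [26.6, 89.3]), (151.7, 91.6, [27.3, 91.6])]
3 [303.6 231.4] [226.8 159.1] X [460.3 -96.   17.9] [(130.4, 34.3, [27.0, 34.2]), (165.3, 36.4, [33.7, 29.6])]
4 [343.9 226. ] [190.2 162.8] X [ 473.8 -192.9   14.7] [(48.8, 26.8, [25.5, 21.7]), (26.4, 28.4, [28.3, 20.4])]
t (88, 175) [ 22  92 246] table [ 10 138 151]
t (395, 240) [ 13 123 147] table [ 10 138 151]
t (240, 108) [ 17 121 154] table [ 10 138 151]
t (103, 200) [ 20  94 244] table [ 10 138 151]
t (424, 172) [ 19 111 232] table [ 10 138 151]
s (80, 170) [ 20  94 231] table [ 11 134 164]
s (230, 195) [ 20  93 231] table [ 11 134 164]
s (400, 155) [ 21  96 178] table [ 11 134 164]
```

View pics/seg.png

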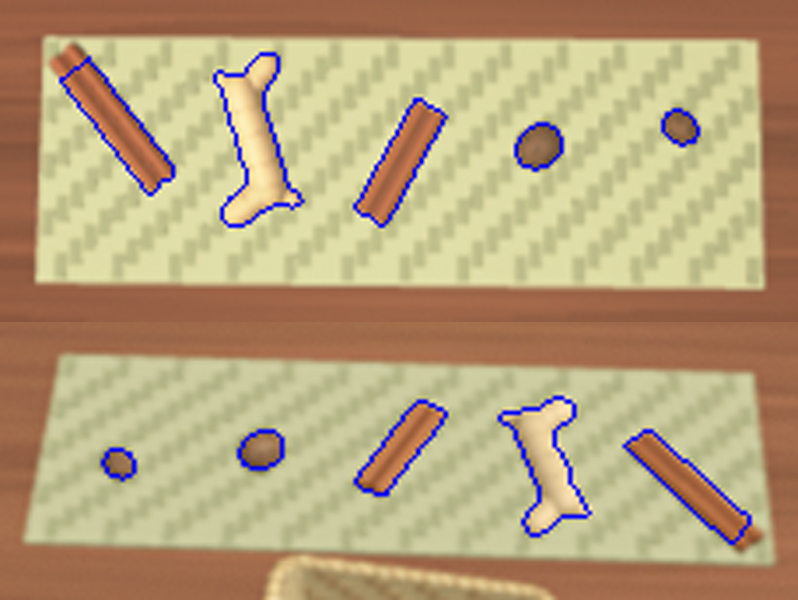

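The segmentation is good. Only the far end of the long stick is cut off at the mat's corner, and the ginger's body axis differs from its PCA axis. I'll refine both and measure the baskets.

Run:
```python
from h import *
T,S=cam("top"),cam("scene")
for n,c in (("top",T),("scene",S)):
    o=-c["R"].T@c["t"]; print(n,"cam",o.round(3))
    ks,_=samples(c); ks.sort(key=lambda k:cen(k)[0]*(1 if n=="top" else -1))
    # ginger: midline of the middle 36 mm
    P=np.array([onz(c,p,0.017)[:2] for p in ks[1][:,0]])*1000
    ctr=np.array([461.6,99.3]); a=np.radians(15)
    for _ in range(6):
        v=np.array([np.cos(a),np.sin(a)]); w=np.array([-v[1],v[0]]); u=(P-ctr)@v; t=(P-ctr)@w
        m=(abs(u)<15)&(abs(t)<22); f=[np.polyfit(u[m&(t*s>0)],t[m&(t*s>0)],1) for s in (1,-1)]
        a+=np.arctan((f[0][0]+f[1][0])/2); ctr=ctr+w*(f[0][1]+f[1][1])/2
    print(" ginger ang %.1f width %.1f ctr"%(np.degrees(a),f[0][1]-f[1][1]),ctr.round(1))
    # long stick: near (low x,low y) end + 57.5
    P=np.array([onz(c,p,0.010)[:2] for p in ks[0][:,0]])*1000
    x,y,_,_=[float(q) for q in (*cv2.fitLine(P.astype(np.float32),2,0,.01,.01).ravel()[:2],0,0)]; v=np.array([x,y]); v*=np.sign(v[0]); w=np.array([-v[1],v[0]])
    u=P@v; tt=P@w; m=(u>u.min()+15)&(u<u.max()-15); hi=tt[m]>np.median(tt[m]); tm=(tt[m][hi].mean()+tt[m][~hi].mean())/2
    print(" long ang %.1f near-end"%np.degrees(np.arctan2(v[1],v[0])),(v*u.min()+w*tm).round(1),"ctr",(v*(u.min()+57.5)+w*tm).round(1))
    hsv=cv2.cvtColor(c["img"],cv2.COLOR_RGB2HSV)
    st=cv2.inRange(hsv,(15,50,110),(26,255,255)); st=cv2.morphologyEx(st,cv2.MORPH_CLOSE,np.ones((3,3)))
    seeds={"cinn":(264,141),"nut":(425,210),"ging":(103,200)} if n=="top" else {"cinn":(261,228),"nut":(117,168),"ging":(415,182)}
    for b,sd in seeds.items():
        k=min(comps(st,150),key=lambda k:np.linalg.norm(np.array(cv2.minAreaRect(k)[0])-sd))
        P=np.array([onz(c,p,0.06)[:2] for p in k[:,0]],np.float32)*1000
        (cc,wh,an)=cv2.minAreaRect(P); an=(an+45)%90-45; a=np.radians(an); e=[np.array([np.cos(a),np.sin(a)]),np.array([-np.sin(a),np.cos(a)])]
        far=[]
        for q in e:
            d=P@q; side=np.sign(np.mean(d)-o[:2]@q*1000); far.append((d*side).max()*side-side*90)
        print(" ",b,"ang %.1f wh"%an,np.round(wh,0),"mid",np.round(cc,1),"fromfar",(far[0]*e[0]+far[1]*e[1]).round(1))
    # cinnamon contents: direction of sticks
    rd=cv2.inRange(hsv,(0,120,60),(13,255,255)); bb=np.zeros_like(rd); s=seeds["cinn"]; bb[s[1]-24:s[1]+24,s[0]-28:s[0]+28]=255
    E=cv2.Canny(c["img"],40,120)&bb; L=cv2.HoughLinesP(E,1,np.pi/360,15,minLineLength=22,maxLineGap=3)
    an=[]
    for x1,y1,x2,y2 in L[:,0]:
        d=onz(c,(x2,y2),.033)-onz(c,(x1,y1),.033); an.append((np.degrees(np.arctan2(d[1],d[0]))+90)%180-90)
    print("  stick lines",np.sort(np.round(an,1)))
```

```text
top cam [ 0.456 -0.002  1.   ]
 ginger ang 17.6 width 25.4 ctr [462.1  97.4]
 long ang 39.1 near-end [433.  161.2] ctr [477.6 197.5]
  cinn ang -7.3 wh [178. 178.] mid [672.7   1.4] fromfar [6.716e+02 5.000e-01]
  nut ang 4.7 wh [178. 184.] mid [ 511.8 -367.4] fromfar [ 510.9 -369.7]
  ging ang 10.3 wh [178. 183.] mid [533.1 373. ] fromfar [532.1 374.2]
  stick lines [-89.9  -8.3  -7.8  -7.4  -7.3  -7.3  -7.2  -6.8  -6.8  -6.7  -6.6  -6.6
  -6.5  -6.4  -6.3  -6.2  -6.2  -6.2  -6.   -5.   -4.6  17.5  44.5]
scene cam [1.105 0.015 0.883]
 ginger ang 20.4 width 24.5 ctr [461.9  98.3]
 long ang 38.1 near-end [431.7 163.2] ctr [476.9 198.6]
  cinn ang -0.0 wh [473. 371.] mid [595.3   0.9] fromfar [ 499.7 -145.3]
  nut ang 5.2 wh [206. 187.] mid [ 524.1 -365.9] fromfar [ 511.5 -370.4]
  ging ang 10.6 wh [196. 194.] mid [541.1 371.7] fromfar [531.8 377.2]
  stick lines [-86.6 -49.9  -8.4  -8.1  -7.9  -7.6  -7.6  -7.5  -7.2  -7.1  -6.8  -6.8
  -6.5  -6.5  -6.3  -6.1  -6.1  -6.   -6.   -5.8  -5.6  -5.3  -4.7  -3.2
  84.6]
```

Poses (mm):

| Item | x | y | Angle |
|---|---|---|---|
| Cinnamon basket | 672 | 0.5 | −7° |
| Nutmeg basket | 511 | −370 | 5° |
| Ginger basket | 532 | 375 | 10.5° |
| Long stick | 477 | 198 | 38.7° |
| Short stick | 449 | −1 | −28.6° |
| Ginger | 462 | 98 | 18.5° |
| Large nutmeg | 460 | −96 | – |
| Small nutmeg | 474 | −193 | – |

Next I triangulate the heights of the basket contents and plan the first move, to the small nutmeg.

Run:
```python
from h import *
go(.474,-.193,.09,40)
T,S=cam("top"),cam("scene")
# height of contents: match a patch from top (ground-rectified at z) with the scene, best-correlating z
def rect(c,ctr,z,h=45):
    g=np.arange(-h,h+1,1.)/1000; X,Y=np.meshgrid(g+ctr[0],g+ctr[1]); P=np.stack([X,Y,0*X+z],-1).reshape(-1,3)
    p=(P@c["R"].T+c["t"])@c["K"].T; p=(p[:,:2]/p[:,2:]).reshape(*X.shape,2).astype(np.float32)
    return cv2.cvtColor(cv2.remap(c["img"],p[...,0],p[...,1],1),cv2.COLOR_RGB2GRAY).astype(np.float32)
for n,ctr in (("cinn",(.672,0)),("nut",(.511,-.370)),("ging",(.532,.375))):
    sc=[(float(cv2.matchTemplate(rect(S,ctr,z),rect(T,ctr,z)[4:-4,4:-4],5).max()),z) for z in np.arange(.015,.05,.001)]
    sc0=[(float(cv2.matchTemplate(rect(S,ctr,z),rect(T,ctr,z),5).max()),z) for z in np.arange(.015,.05,.001)]
    print(n,max(sc),max(sc0))
```

```text
at [ 0.2334 -0.6863  0.2323] psi 18.8 | rz -21.2 then x 501.4 y -223.2 z 142.3
cinn (0.9704728722572327, np.float64(0.033000000000000015)) (0.9667129516601562, np.float64(0.019000000000000003))
nut (0.6801814436912537, np.float64(0.015)) (0.6260127425193787, np.float64(0.019000000000000003))
ging (0.8746837973594666, np.float64(0.024000000000000007)) (0.8572887182235718, np.float64(0.024000000000000007))
```

Call:
apply_moves([
  {"rz":-7,"claw":90},
  {"rz":-7},
  {"rz":-7.2},
  {"x":50,"y":-22},
  {"x":50,"y":-22},
  {"x":50,"y":-22},
  {"x":50,"y":-22},
  {"x":50,"y":-22},
  {"x":50,"y":-22},
  {"x":50,"y":-22},
  {"x":50,"y":-22},
  {"x":50,"y":-22},
], newtons=10)

```text
invalid input
```

Call:
apply_moves([
  {"x":50,"y":-22,"z":40},
  {"y":-3,"z":50},
  {"z":52.0},
])

```text
invalid input
```

Call:
apply_moves([
  {"z":26},
  {"z":26},
  {},
])

```text
invalid input
```

Run:
```python
from h import *
go(.474,-.193,.023,40); s=r.state(); print(s["time"],s["gripper_width"],s["wrist_force"])
T,S=cam("top"),cam("scene")
cv2.imwrite("pics/a1.png",np.hstack([cv2.resize(T["img"][190:282,290:390,::-1],(400,368)),cv2.resize(S["img"][110:202,150:250,::-1],(400,368))]))
```

```text
at [ 0.2334 -0.6863  0.2325] psi 18.8 | rz -21.2 then x 501.4 y -223.3 z 209.5
0.4 0.09350348301278559 [ 0.7681989  -0.06873471 -0.33654708]
```

Call:
apply_moves([
  {"x":0,"y":0,"z":0,"rx":0,"ry":0,"rz":-7,"claw":90},
  {"x":0,"y":0,"z":0,"rx":0,"ry":0,"rz":-7,"claw":90},
  {"x":0,"y":0,"z":0,"rx":0,"ry":0,"rz":-7,"claw":90},
], newtons=10)

```text
time: 0.8
position: [0.2335, -0.6864, 0.2327]
tool_rot: [0.0, 0.939, 0.343, -0.0]
wrist_force: [-1.1, 0.1, -0.4]
gripper_width: 0.0732
finger_force: 0.0
```

Call:
apply_moves([
  {"x":50,"y":-22,"z":0,"rx":0,"ry":0,"rz":0,"claw":90},
  {"x":50,"y":-22,"z":0,"rx":0,"ry":0,"rz":0,"claw":90},
  {"x":50,"y":-22,"z":0,"rx":0,"ry":0,"rz":0,"claw":90},
  {"x":50,"y":-22,"z":0,"rx":0,"ry":0,"rz":0,"claw":90},
  {"x":50,"y":-22,"z":0,"rx":0,"ry":0,"rz":0,"claw":90},
  {"x":50,"y":-22,"z":0,"rx":0,"ry":0,"rz":0,"claw":90},
  {"x":50,"y":-22,"z":0,"rx":0,"ry":0,"rz":0,"claw":90},
  {"x":50,"y":-22,"z":20,"rx":0,"ry":0,"rz":0,"claw":90},
  {"x":50,"y":-22,"z":30,"rx":0,"ry":0,"rz":0,"claw":90},
  {"x":50,"y":-25,"z":30,"rx":0,"ry":0,"rz":0,"claw":90},
  {"x":0,"y":0,"z":40,"rx":0,"ry":0,"rz":0,"claw":90},
  {"x":0,"y":0,"z":0,"rx":0,"ry":0,"rz":0,"claw":90},
])

```text
time: 2.0
position: [0.4464, -0.2492, 0.1245]
tool_rot: [-0.002, 0.94, 0.342, -0.002]
wrist_force: [-0.6, -0.6, 0.9]
gripper_width: 0.0604
finger_force: 0.0
```

Run:
```python
from h import *
go(.474,-.193,.023,40); s=r.state(); print(s["time"],s["gripper_width"])
```

```text
at [ 0.4464 -0.2492  0.1245] psi 40.0 | rz -0.0 then x 57.3 y -25.3 z 101.5
2.0 0.0603675029372697
```

Call:
apply_moves([
  {"x":28,"y":-12,"z":0,"rx":0,"ry":0,"rz":0,"claw":90},
  {"x":29,"y":-13,"z":0,"rx":0,"ry":0,"rz":0,"claw":90},
  {"x":0,"y":0,"z":30,"rx":0,"ry":0,"rz":0,"claw":90},
  {"x":0,"y":0,"z":25,"rx":0,"ry":0,"rz":0,"claw":90},
  {"x":0,"y":0,"z":0,"rx":0,"ry":0,"rz":0,"claw":90},
])

```text
time: 2.5
position: [0.4744, -0.1965, 0.072]
tool_rot: [-0.001, 0.941, 0.34, -0.001]
wrist_force: [0.7, 0.6, 0.5]
gripper_width: 0.0605
finger_force: 0.0
```

Run:
```python
from h import *
go(.474,-.193,.023,40); s=r.state(); print(s["time"],s["gripper_width"])
T,S=cam("top"),cam("scene")
cv2.imwrite("pics/a1.png",np.hstack([cv2.resize(T["img"][190:282,290:390,::-1],(400,368)),cv2.resize(S["img"][110:202,150:250,::-1],(400,368))]))
```

```text
at [ 0.4744 -0.1965  0.072 ] psi 39.7 | rz -0.3 then x 1.9 y -3.0 z 49.0
2.5 0.06048639313120522
```

View pics/a1.png

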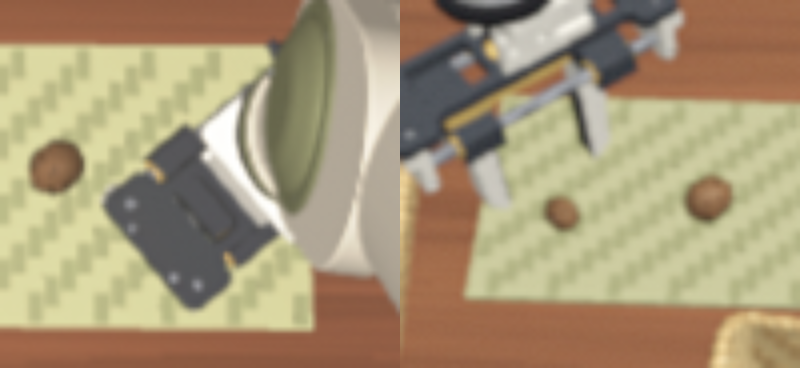

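The gripper straddles the small nutmeg (scene crop: nutmeg at (562,213) between the fingers at (490,190) and (595,130)), so I go down and grip.

Call:
apply_moves([
  {"x":2,"y":-3,"z":20,"rx":0,"ry":0,"rz":0,"claw":90},
  {"x":0,"y":0,"z":20,"rx":0,"ry":0,"rz":0,"claw":90},
  {"x":0,"y":0,"z":9,"rx":0,"ry":0,"rz":0,"claw":90},
  {"x":0,"y":0,"z":0,"rx":0,"ry":0,"rz":0,"claw":90},
  {"x":0,"y":0,"z":0,"rx":0,"ry":0,"rz":0,"claw":255},
  {"x":0,"y":0,"z":0,"rx":0,"ry":0,"rz":0,"claw":255},
  {"x":0,"y":0,"z":0,"rx":0,"ry":0,"rz":0,"claw":255},
  {"x":0,"y":0,"z":0,"rx":0,"ry":0,"rz":0,"claw":255},
  {"x":0,"y":0,"z":0,"rx":0,"ry":0,"rz":0,"claw":255},
], newtons=8)

```text
time: 3.5
position: [0.475, -0.1923, 0.024]
tool_rot: [0.0, 0.94, 0.34, 0.0]
wrist_force: [0.3, -1.0, -0.8]
gripper_width: 0.0245
finger_force: 0.0
```

Call:
apply_moves([
  {"x":0,"y":0,"z":0,"rx":0,"ry":0,"rz":0,"claw":255},
  {"x":0,"y":0,"z":0,"rx":0,"ry":0,"rz":0,"claw":255},
  {"x":0,"y":0,"z":-10,"rx":0,"ry":0,"rz":0,"claw":255},
  {"x":0,"y":0,"z":-40,"rx":0,"ry":0,"rz":0,"claw":255},
  {"x":0,"y":0,"z":-50,"rx":0,"ry":0,"rz":0,"claw":255},
  {"x":0,"y":0,"z":0,"rx":0,"ry":0,"rz":0,"claw":255},
])

```text
time: 4.1
position: [0.4771, -0.1931, 0.1292]
tool_rot: [0.002, 0.94, 0.34, 0.003]
wrist_force: [0.7, -1.2, -0.9]
gripper_width: 0.0219
finger_force: 8.0
```

Run:
```python
from h import *
T,S=cam("top"),cam("scene")
cv2.imwrite("pics/a2.png",np.hstack([cv2.resize(T["img"][165:255,375:475,::-1],(400,360),interpolation=2),cv2.resize(S["img"][100:190,150:250,::-1],(400,360),interpolation=2)]))
go(.511,-.37,.12,5)
```

```text
at [ 0.4754 -0.1925  0.1254] psi 39.8 | rz 34.8 then x 20.0 y 179.9 z 5.4
```

View pics/a2.png

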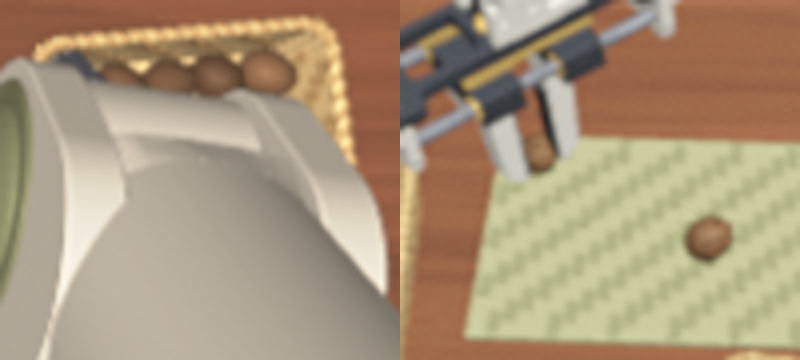

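The nutmeg is held (scene crop at (540,153)). To choose where to set it down, I look at the basket's dips in a plan-rectified crop of the first pictures.

Run:
```python
from h import *
ims=[]
for n in ("top","scene"):
    c=cam(n); im=cv2.imread(f"pics/{n}0.png")
    # +x up, +y left, centre nut basket, 2.4 px/mm, z=28mm
    g=(np.arange(390)-195)/2.4/1000; X,Y=np.meshgrid(.511-0*g,-.37-g); X=(.511-g)[:,None]+0*X
    P=np.stack([X,Y,0*X+.028],-1).reshape(-1,3); p=(P@c["R"].T+c["t"])@c["K"].T; p=(p[:,:2]/p[:,2:]).reshape(390,390,2).astype(np.float32)
    o=cv2.remap(im,p[...,0],p[...,1],2)
    for k in range(-60,61,20):
        cv2.line(o,(int(195+k*2.4),0),(int(195+k*2.4),6),(0,0,255),1); cv2.line(o,(0,int(195+k*2.4)),(6,int(195+k*2.4)),(0,0,255),1)
    ims.append(o)
cv2.imwrite("pics/nutplan.png",np.hstack(ims))
```

```text
(no output)
```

View pics/nutplan.png

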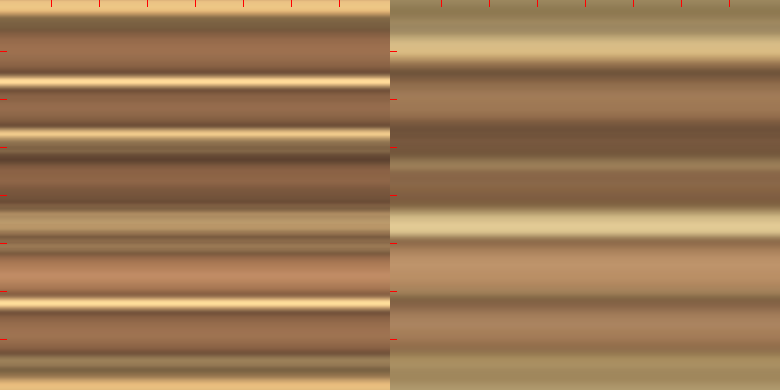

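A coding slip in the grid (Y was constant) smeared the crop; I'm redoing it.

```bash
cat >> h.py <<'E'
def plan(c,im,cx,cy,z,n=390,s=2.4):
    """rectified plan: +x up, +y left, s px/mm"""
    g=(np.arange(n)-n/2)/s/1000; X=np.repeat((cx-g)[:,None],n,1); Y=np.repeat((cy-g)[None],n,0)
    P=np.stack([X,Y,0*X+z],-1).reshape(-1,3); p=(P@c["R"].T+c["t"])@c["K"].T; p=(p[:,:2]/p[:,2:]).reshape(n,n,2).astype(np.float32)
    o=cv2.remap(im,p[...,0],p[...,1],2)
    for k in range(-60,61,20):
        q=int(n/2+k*s); cv2.line(o,(q,0),(q,6),(0,0,255),1); cv2.line(o,(0,q),(6,q),(0,0,255),1)
    return o
E
python3 - <<'E'
from h import *
cv2.imwrite("pics/nutplan2.png",np.hstack([plan(cam(n),cv2.imread(f"pics/{n}0.png"),.511,-.37,.028) for n in ("top","scene")]))
E
```

```text
(no output)
```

View pics/nutplan2.png

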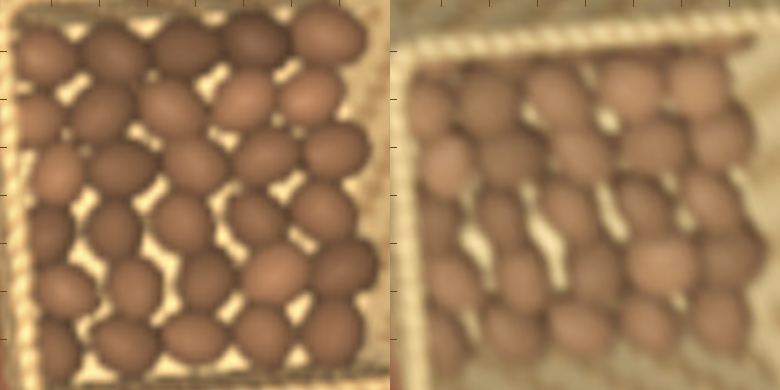

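In the rectified top plan, the basket's nutmegs leave clear dips. I'll use (220,130) → (0.538, −0.380) for the small nutmeg and (158,255) → (0.486, −0.355) for the large one.

Call:
apply_moves([
  {"x":0,"y":0,"z":-5,"rx":0,"ry":0,"rz":8.5,"claw":255},
  {"x":0,"y":0,"z":0,"rx":0,"ry":0,"rz":8.5,"claw":255},
  {"x":0,"y":0,"z":0,"rx":0,"ry":0,"rz":8.5,"claw":255},
  {"x":0,"y":0,"z":0,"rx":0,"ry":0,"rz":8.5,"claw":255},
  {"x":10,"y":40,"z":0,"rx":0,"ry":0,"rz":0,"claw":255},
  {"x":10,"y":40,"z":0,"rx":0,"ry":0,"rz":0,"claw":255},
  {"x":10,"y":40,"z":0,"rx":0,"ry":0,"rz":0,"claw":255},
  {"x":10,"y":40,"z":0,"rx":0,"ry":0,"rz":0,"claw":255},
  {"x":6,"y":32,"z":0,"rx":0,"ry":0,"rz":0,"claw":255},
  {"x":0,"y":0,"z":0,"rx":0,"ry":0,"rz":0,"claw":255},
  {"x":0,"y":0,"z":0,"rx":0,"ry":0,"rz":0,"claw":255},
])

```text
time: 5.5
position: [0.5391, -0.3785, 0.1269]
tool_rot: [-0.001, 0.999, 0.05, -0.001]
wrist_force: [-0.1, 0.6, 0.2]
gripper_width: 0.0219
finger_force: 8.0
```

Run:
```python
from h import *
go(.538,-.38,.06)
```

```text
at [ 0.5391 -0.3785  0.1269] psi 5.7 | rz 0.0 then x -1.3 y 1.4 z 66.9
```

Call:
apply_moves([
  {"x":-1,"y":1,"z":30,"rx":0,"ry":0,"rz":0,"claw":255},
  {"x":0,"y":0,"z":27,"rx":0,"ry":0,"rz":0,"claw":255},
  {"x":0,"y":0,"z":10,"rx":0,"ry":0,"rz":0,"claw":255},
  {"x":0,"y":0,"z":4,"rx":0,"ry":0,"rz":0,"claw":255},
  {"x":0,"y":0,"z":2,"rx":0,"ry":0,"rz":0,"claw":255},
  {"x":0,"y":0,"z":0,"rx":0,"ry":0,"rz":0,"claw":255},
  {"x":0,"y":0,"z":0,"rx":0,"ry":0,"rz":0,"claw":255},
])

```text
time: 6.2
position: [0.5396, -0.3799, 0.0567]
tool_rot: [0.0, 0.999, 0.05, 0.001]
wrist_force: [0.2, -0.1, 0.2]
gripper_width: 0.0221
finger_force: 8.0
```

Call:
apply_moves([
  {"x":0,"y":0,"z":2,"rx":0,"ry":0,"rz":0,"claw":255},
  {"x":0,"y":0,"z":2,"rx":0,"ry":0,"rz":0,"claw":255},
  {"x":0,"y":0,"z":0,"rx":0,"ry":0,"rz":0,"claw":255},
])

```text
time: 6.5
position: [0.5391, -0.3797, 0.0516]
tool_rot: [-0.0, 0.999, 0.05, -0.0]
wrist_force: [-0.3, 0.1, 0.8]
gripper_width: 0.022
finger_force: 8.0
```

Call:
apply_moves([
  {"x":0,"y":0,"z":2,"rx":0,"ry":0,"rz":0,"claw":255},
  {"x":0,"y":0,"z":0,"rx":0,"ry":0,"rz":0,"claw":255},
])

```text
time: 6.7
position: [0.539, -0.3796, 0.0494]
tool_rot: [-0.0, 0.999, 0.05, -0.0]
wrist_force: [-0.2, -0.0, 0.1]
gripper_width: 0.0219
finger_force: 8.0
```

Call:
apply_moves([
  {"x":0,"y":0,"z":2,"rx":0,"ry":0,"rz":0,"claw":255},
  {"x":0,"y":0,"z":0,"rx":0,"ry":0,"rz":0,"claw":255},
])

```text
time: 6.9
position: [0.5396, -0.38, 0.0478]
tool_rot: [0.0, 0.999, 0.05, 0.0]
wrist_force: [-0.1, -1.7, 3.1]
gripper_width: 0.0212
finger_force: 8.0
```

Contact (3 N) on the heap, so I release and lift.

Call:
apply_moves([
  {"x":0,"y":0,"z":0,"rx":0,"ry":0,"rz":0,"claw":180},
  {"x":0,"y":0,"z":0,"rx":0,"ry":0,"rz":0,"claw":150},
  {"x":0,"y":0,"z":0,"rx":0,"ry":0,"rz":0,"claw":150},
  {"x":0,"y":0,"z":0,"rx":0,"ry":0,"rz":0,"claw":150},
  {"x":0,"y":0,"z":-20,"rx":0,"ry":0,"rz":0,"claw":150},
  {"x":0,"y":0,"z":-40,"rx":0,"ry":0,"rz":0,"claw":90},
  {"x":0,"y":0,"z":-50,"rx":0,"ry":0,"rz":0,"claw":90},
  {"x":0,"y":-50,"z":0,"rx":0,"ry":0,"rz":0,"claw":90},
  {"x":0,"y":-50,"z":0,"rx":0,"ry":0,"rz":0,"claw":90},
  {"x":0,"y":-50,"z":0,"rx":0,"ry":0,"rz":0,"claw":90},
  {"x":0,"y":0,"z":0,"rx":0,"ry":0,"rz":0,"claw":90},
])

```text
time: 8.0
position: [0.5238, -0.2229, 0.1578]
tool_rot: [-0.002, 0.999, 0.055, -0.001]
wrist_force: [0.9, -1.1, -1.0]
gripper_width: 0.0603
finger_force: 0.0
```

Run:
```python
from h import *
go(.460,-.096,.024,-30)
T,S=cam("top"),cam("scene")
cv2.imwrite("pics/nutplan3.png",np.hstack([plan(T,T["img"][:,:,::-1],.511,-.37,.035),plan(S,S["img"][:,:,::-1],.511,-.37,.035)]))
```

```text
at [ 0.5238 -0.2229  0.1578] psi 6.3 | rz 36.3 then x -118.7 y -78.0 z 133.8
```

View pics/nutplan3.png

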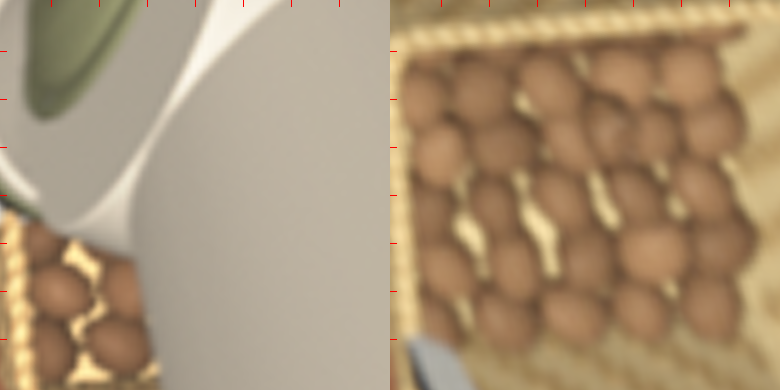

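The small nutmeg rests in its dip among the others (scene plan (610,125)). Next is the large nutmeg.

Call:
apply_moves([
  {"x":0,"y":0,"z":0,"rx":0,"ry":0,"rz":8.5,"claw":90},
  {"x":0,"y":0,"z":0,"rx":0,"ry":0,"rz":8.5,"claw":90},
  {"x":0,"y":0,"z":0,"rx":0,"ry":0,"rz":8.5,"claw":90},
  {"x":0,"y":0,"z":0,"rx":0,"ry":0,"rz":8.5,"claw":90},
  {"x":-40,"y":-26,"z":0,"rx":0,"ry":0,"rz":2.3,"claw":90},
  {"x":-40,"y":-26,"z":0,"rx":0,"ry":0,"rz":0,"claw":90},
  {"x":-39,"y":-26,"z":0,"rx":0,"ry":0,"rz":0,"claw":90},
  {"x":0,"y":0,"z":40,"rx":0,"ry":0,"rz":0,"claw":90},
  {"x":0,"y":0,"z":40,"rx":0,"ry":0,"rz":0,"claw":90},
  {"x":0,"y":0,"z":0,"rx":0,"ry":0,"rz":0,"claw":90},
  {"x":0,"y":0,"z":0,"rx":0,"ry":0,"rz":0,"claw":90},
])

```text
time: 9.2
position: [0.4593, -0.1051, 0.0776]
tool_rot: [0.0, 0.964, -0.264, -0.001]
wrist_force: [-0.5, 0.7, 0.9]
gripper_width: 0.0602
finger_force: 0.0
```

Run:
```python
from h import *
go(.460,-.096,.025,-30)
S=cam("scene"); ks,_=samples(S)
print([(cen(k).round(1),(onz(S,cen(k),.018)*1000).round(0)) for k in ks])
```

```text
at [ 0.4593 -0.1051  0.0776] psi -30.7 | rz -0.7 then x -3.9 y -8.3 z 52.6
[(array([336.7, 168.8]), array([481., 195.,  18.])), (array([226.6, 159.3]), array([461., -96.,  18.])), (array([262.4, 158.6]), array([455.,  -1.,  18.])), (array([300. , 162.8]), array([465.,  99.,  18.]))]
```

Call:
apply_moves([
  {"x":-4,"y":-8,"z":0,"rx":0,"ry":0,"rz":0,"claw":90},
  {"x":0,"y":0,"z":22,"rx":0,"ry":0,"rz":0,"claw":90},
  {"x":0,"y":0,"z":22,"rx":0,"ry":0,"rz":0,"claw":90},
  {"x":0,"y":0,"z":9,"rx":0,"ry":0,"rz":0,"claw":90},
  {"x":0,"y":0,"z":0,"rx":0,"ry":0,"rz":0,"claw":90},
  {"x":0,"y":0,"z":0,"rx":0,"ry":0,"rz":0,"claw":255},
  {"x":0,"y":0,"z":0,"rx":0,"ry":0,"rz":0,"claw":255},
  {"x":0,"y":0,"z":0,"rx":0,"ry":0,"rz":0,"claw":255},
  {"x":0,"y":0,"z":0,"rx":0,"ry":0,"rz":0,"claw":255},
  {"x":0,"y":0,"z":0,"rx":0,"ry":0,"rz":0,"claw":255},
  {"x":0,"y":0,"z":0,"rx":0,"ry":0,"rz":0,"claw":255},
])

```text
time: 10.35
position: [0.4603, -0.0948, 0.025]
tool_rot: [-0.0, 0.965, -0.263, 0.0]
wrist_force: [-1.4, 0.0, 5.9]
gripper_width: 0.0299
finger_force: 8.0
```

Call:
apply_moves([
  {"x":0,"y":0,"z":0,"rx":0,"ry":0,"rz":0,"claw":255},
  {"x":0,"y":0,"z":-10,"rx":0,"ry":0,"rz":0,"claw":255},
  {"x":0,"y":0,"z":-40,"rx":0,"ry":0,"rz":0,"claw":255},
  {"x":0,"y":0,"z":-50,"rx":0,"ry":0,"rz":0,"claw":255},
  {"x":0,"y":0,"z":0,"rx":0,"ry":0,"rz":-8.5,"claw":255},
  {"x":0,"y":0,"z":0,"rx":0,"ry":0,"rz":-8.5,"claw":255},
  {"x":0,"y":0,"z":0,"rx":0,"ry":0,"rz":-8.5,"claw":255},
  {"x":0,"y":0,"z":0,"rx":0,"ry":0,"rz":-8.5,"claw":255},
  {"x":0,"y":0,"z":0,"rx":0,"ry":0,"rz":0,"claw":255},
  {"x":0,"y":0,"z":0,"rx":0,"ry":0,"rz":0,"claw":255},
])

```text
time: 11.35
position: [0.4599, -0.0949, 0.125]
tool_rot: [-0.0, 1.0, 0.028, 0.0]
wrist_force: [-0.2, -0.2, -0.7]
gripper_width: 0.0301
finger_force: 8.0
```

Run:
```python
from h import *
go(.486,-.355,.12)
```

```text
at [ 0.4599 -0.0949  0.125 ] psi 3.2 | rz 0.0 then x 11.5 y 261.1 z 5.0
```

Call:
apply_moves([
  {"x":2,"y":45,"z":0,"rx":0,"ry":0,"rz":0,"claw":255},
  {"x":2,"y":45,"z":0,"rx":0,"ry":0,"rz":0,"claw":255},
  {"x":2,"y":45,"z":0,"rx":0,"ry":0,"rz":0,"claw":255},
  {"x":2,"y":45,"z":0,"rx":0,"ry":0,"rz":0,"claw":255},
  {"x":2,"y":45,"z":0,"rx":0,"ry":0,"rz":0,"claw":255},
  {"x":2,"y":36,"z":0,"rx":0,"ry":0,"rz":0,"claw":255},
  {"x":0,"y":0,"z":0,"rx":0,"ry":0,"rz":0,"claw":255},
  {"x":0,"y":0,"z":0,"rx":0,"ry":0,"rz":0,"claw":255},
])

```text
time: 12.15
position: [0.4873, -0.3548, 0.1243]
tool_rot: [-0.0, 1.0, 0.028, -0.0]
wrist_force: [-0.2, 0.8, -0.3]
gripper_width: 0.0301
finger_force: 8.0
```

Run:
```python
from h import *
go(.486,-.355,.053)
```

```text
at [ 0.4873 -0.3548  0.1243] psi 3.2 | rz 0.0 then x -1.3 y 0.1 z 71.3
```

Call:
apply_moves([
  {"x":-1,"y":0,"z":30,"rx":0,"ry":0,"rz":0,"claw":255},
  {"x":0,"y":0,"z":27,"rx":0,"ry":0,"rz":0,"claw":255},
  {"x":0,"y":0,"z":10,"rx":0,"ry":0,"rz":0,"claw":255},
  {"x":0,"y":0,"z":4,"rx":0,"ry":0,"rz":0,"claw":255},
  {"x":0,"y":0,"z":2,"rx":0,"ry":0,"rz":0,"claw":255},
  {"x":0,"y":0,"z":0,"rx":0,"ry":0,"rz":0,"claw":255},
  {"x":0,"y":0,"z":0,"rx":0,"ry":0,"rz":0,"claw":255},
])

```text
time: 12.85
position: [0.4874, -0.3548, 0.0527]
tool_rot: [0.0, 1.0, 0.03, 0.001]
wrist_force: [0.1, 0.1, 0.1]
gripper_width: 0.0302
finger_force: 8.0
```

Call:
apply_moves([
  {"x":0,"y":0,"z":2,"rx":0,"ry":0,"rz":0,"claw":255},
  {"x":0,"y":0,"z":0,"rx":0,"ry":0,"rz":0,"claw":255},
])

```text
time: 13.05
position: [0.487, -0.3547, 0.05]
tool_rot: [0.0, 1.0, 0.03, 0.0]
wrist_force: [1.0, 0.3, 1.4]
gripper_width: 0.0295
finger_force: 8.0
```

Call:
apply_moves([
  {"x":0,"y":0,"z":1.5,"rx":0,"ry":0,"rz":0,"claw":255},
  {"x":0,"y":0,"z":0,"rx":0,"ry":0,"rz":0,"claw":255},
])

```text
time: 13.25
position: [0.4875, -0.3548, 0.0488]
tool_rot: [0.0, 1.0, 0.03, 0.001]
wrist_force: [-0.2, 1.0, 5.6]
gripper_width: 0.03
finger_force: 8.0
```

Contact is clear (5.6 N). I release, lift, and head for the short stick.

Call:
apply_moves([
  {"x":0,"y":0,"z":0,"rx":0,"ry":0,"rz":0,"claw":160},
  {"x":0,"y":0,"z":0,"rx":0,"ry":0,"rz":0,"claw":130},
  {"x":0,"y":0,"z":0,"rx":0,"ry":0,"rz":0,"claw":130},
  {"x":0,"y":0,"z":0,"rx":0,"ry":0,"rz":0,"claw":130},
  {"x":0,"y":0,"z":-20,"rx":0,"ry":0,"rz":0,"claw":130},
  {"x":0,"y":0,"z":-40,"rx":0,"ry":0,"rz":0,"claw":100},
  {"x":0,"y":0,"z":-40,"rx":0,"ry":0,"rz":0,"claw":100},
  {"x":0,"y":-50,"z":0,"rx":0,"ry":0,"rz":0,"claw":100},
  {"x":0,"y":-50,"z":0,"rx":0,"ry":0,"rz":0,"claw":100},
  {"x":0,"y":-50,"z":0,"rx":0,"ry":0,"rz":0,"claw":100},
  {"x":0,"y":-50,"z":0,"rx":0,"ry":0,"rz":0,"claw":100},
  {"x":0,"y":-50,"z":0,"rx":0,"ry":0,"rz":0,"claw":100},
])

```text
time: 14.45
position: [0.4713, -0.1034, 0.1483]
tool_rot: [-0.0, 1.0, 0.03, 0.0]
wrist_force: [1.7, 0.7, -0.2]
gripper_width: 0.0565
finger_force: 0.0
```

Call:
apply_moves([
  {"x":0,"y":0,"z":0,"rx":0,"ry":0,"rz":8,"claw":100},
  {"x":0,"y":0,"z":0,"rx":0,"ry":0,"rz":8,"claw":100},
  {"x":0,"y":0,"z":0,"rx":0,"ry":0,"rz":8,"claw":100},
  {"x":0,"y":0,"z":0,"rx":0,"ry":0,"rz":8,"claw":100},
  {"x":0,"y":0,"z":0,"rx":0,"ry":0,"rz":0,"claw":100},
  {"x":0,"y":0,"z":0,"rx":0,"ry":0,"rz":0,"claw":100},
])

```text
time: 15.05
position: [0.4717, -0.1049, 0.1482]
tool_rot: [0.0, 0.97, -0.244, -0.0]
wrist_force: [-0.0, 0.3, -0.1]
gripper_width: 0.0564
finger_force: 0.0
```

Run:
```python
from h import *
go(.449,-.001,.075,-28.6)
T,S=cam("top"),cam("scene")
cv2.imwrite("pics/nutplan4.png",np.hstack([plan(T,T["img"][:,:,::-1],.511,-.37,.035),plan(S,S["img"][:,:,::-1],.511,-.37,.035)]))
```

```text
at [ 0.4717 -0.1049  0.1482] psi -28.3 | rz 0.3 then x -69.7 y -80.4 z 73.2
```

View pics/nutplan4.png

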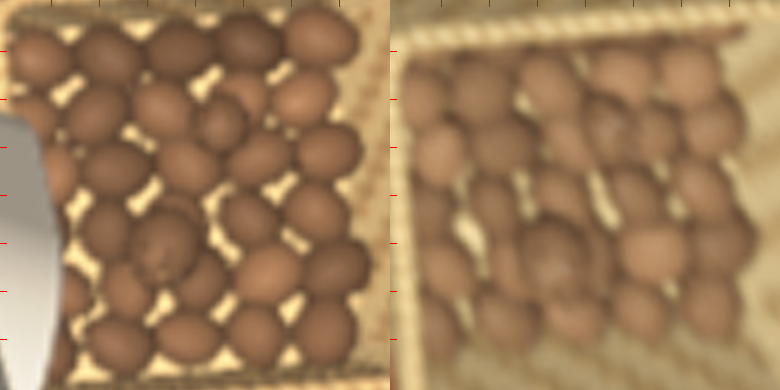

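Both nutmegs lie on the heap: large at top plan (163,245), small at (220,125). Now the short stick.

Call:
apply_moves([
  {"x":-23,"y":-27,"z":0,"rx":0,"ry":0,"rz":0,"claw":100},
  {"x":-23,"y":-27,"z":0,"rx":0,"ry":0,"rz":0,"claw":100},
  {"x":-24,"y":-26,"z":0,"rx":0,"ry":0,"rz":0,"claw":100},
  {"x":0,"y":0,"z":40,"rx":0,"ry":0,"rz":0,"claw":100},
  {"x":0,"y":0,"z":40,"rx":0,"ry":0,"rz":0,"claw":100},
  {"x":0,"y":0,"z":0,"rx":0,"ry":0,"rz":0,"claw":100},
  {"x":0,"y":0,"z":0,"rx":0,"ry":0,"rz":0,"claw":100},
])

```text
time: 15.85
position: [0.4478, -0.0019, 0.0682]
tool_rot: [0.0, 0.969, -0.246, -0.001]
wrist_force: [-0.4, -0.0, 0.7]
gripper_width: 0.0564
finger_force: 0.0
```

Run:
```python
from h import *
go(.449,-.001,.019,-28.6)
```

```text
at [ 0.4478 -0.0019  0.0682] psi -28.5 | rz 0.1 then x 0.6 y -1.4 z 49.2
```

Call:
apply_moves([
  {"x":1,"y":-1,"z":20,"rx":0,"ry":0,"rz":0,"claw":100},
  {"x":0,"y":0,"z":20,"rx":0,"ry":0,"rz":0,"claw":100},
  {"x":0,"y":0,"z":9,"rx":0,"ry":0,"rz":0,"claw":100},
  {"x":0,"y":0,"z":0,"rx":0,"ry":0,"rz":0,"claw":100},
  {"x":0,"y":0,"z":0,"rx":0,"ry":0,"rz":0,"claw":255},
  {"x":0,"y":0,"z":0,"rx":0,"ry":0,"rz":0,"claw":255},
  {"x":0,"y":0,"z":0,"rx":0,"ry":0,"rz":0,"claw":255},
  {"x":0,"y":0,"z":0,"rx":0,"ry":0,"rz":0,"claw":255},
  {"x":0,"y":0,"z":0,"rx":0,"ry":0,"rz":0,"claw":255},
  {"x":0,"y":0,"z":0,"rx":0,"ry":0,"rz":0,"claw":255},
  {"x":0,"y":0,"z":0,"rx":0,"ry":0,"rz":0,"claw":255},
])

```text
time: 16.95
position: [0.4504, -0.0008, 0.0226]
tool_rot: [-0.0, 0.969, -0.246, -0.001]
wrist_force: [-0.2, -0.4, 7.0]
gripper_width: 0.0244
finger_force: 8.0
```

Call:
apply_moves([
  {"x":0,"y":0,"z":-10,"rx":0,"ry":0,"rz":0,"claw":255},
  {"x":0,"y":0,"z":-40,"rx":0,"ry":0,"rz":0,"claw":255},
  {"x":0,"y":0,"z":-50,"rx":0,"ry":0,"rz":0,"claw":255},
  {"x":0,"y":0,"z":-10,"rx":0,"ry":0,"rz":-7.2,"claw":255},
  {"x":0,"y":0,"z":0,"rx":0,"ry":0,"rz":-7.2,"claw":255},
  {"x":0,"y":0,"z":0,"rx":0,"ry":0,"rz":-7.2,"claw":255},
  {"x":0,"y":0,"z":0,"rx":0,"ry":0,"rz":0,"claw":255},
  {"x":0,"y":0,"z":0,"rx":0,"ry":0,"rz":0,"claw":255},
])

```text
time: 17.75
position: [0.4503, -0.001, 0.1326]
tool_rot: [-0.0, 0.998, -0.062, -0.001]
wrist_force: [0.6, 0.2, -0.6]
gripper_width: 0.0246
finger_force: 8.0
```

Run:
```python
from h import *
go(.668,-.029,.13,-6.9)
S=cam("scene"); cv2.imwrite("pics/short.png",cv2.resize(S["img"][90:210,180:340,::-1],(800,600),interpolation=2))
```

```text
at [ 0.4503 -0.001   0.1326] psi -7.1 | rz -0.2 then x 219.5 y 1.7 z 2.6
```

View pics/short.png

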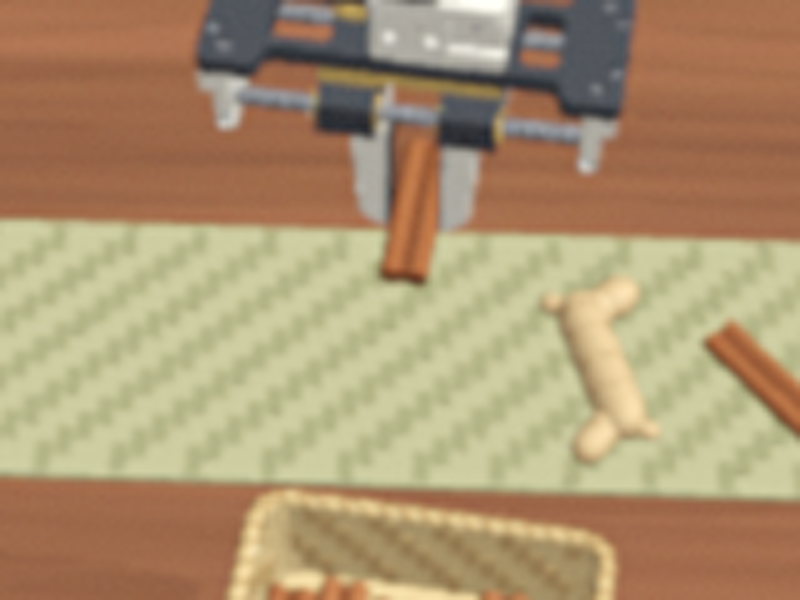

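The short stick is held between the fingers. It runs from about (415,135) to (405,275) in the crop, so I check numerically that it is level.

Run:
```python
from h import *
S=cam("scene"); hsv=cv2.cvtColor(S["img"],cv2.COLOR_RGB2HSV)
m=cv2.inRange(hsv,(0,140,60),(12,255,255)); m[:, :245]=0; m[:,280:]=0; m[147:]=0; m[:114]=0
print("near-end bottom row (col 256-266):",[int(np.max(np.where(m[:,c])[0])) for c in range(257,266)],"top:",[int(np.min(np.where(m[:,c])[0])) for c in range(257,268)])
def pr(P): p=S["K"]@(S["R"]@np.array(P)+S["t"]); return (p[:2]/p[2]).round(1)
a=np.radians(-7.1); v=np.array([np.cos(a),np.sin(a)]); c=np.array([.4493,-.001])
for s in (1,-1):
    e=c+s*.0425*v
    print(s,[ (dz,pr([*e,.1326-.0136+dz/1000])) for dz in (-12,-6,0,6,12)])
```

```text
Traceback (most recent call last):
ValueError: zero-size array to reduction operation minimum which has no identity
```

Run:
```python
from h import *
S=cam("scene")
def pr(P): p=S["K"]@(S["R"]@np.array(P)+S["t"]); return (p[:2]/p[2]).round(1)
a=np.radians(-7.1); v=np.array([np.cos(a),np.sin(a)]); c=np.array([.4493,-.001])
for s in (1,-1):
    e=c+s*.0425*v
    print(s,[ (dz,pr([*e,.1326-.0136+dz/1000])) for dz in (-12,-6,0,6,12)])
```

```text
1 [(-12, array([259.9, 148.4])), (-6, array([259.9, 146.9])), (0, array([259.9, 145.3])), (6, array([259.9, 143.7])), (12, array([259.9, 142.1]))]
-1 [(-12, array([265.2, 122.4])), (-6, array([265.2, 120.8])), (0, array([265.3, 119.2])), (6, array([265.3, 117.5])), (12, array([265.3, 115.9]))]
```

The stick is level: its near end is predicted at rows 143.7–146.9 and seen at about 144.4–146.4. I carry it over.

Call:
apply_moves([
  {"x":44,"y":0,"z":0,"rx":0,"ry":0,"rz":0,"claw":255},
  {"x":44,"y":0,"z":0,"rx":0,"ry":0,"rz":0,"claw":255},
  {"x":44,"y":0,"z":0,"rx":0,"ry":0,"rz":0,"claw":255},
  {"x":44,"y":0,"z":0,"rx":0,"ry":0,"rz":0,"claw":255},
  {"x":44,"y":2,"z":0,"rx":0,"ry":0,"rz":0,"claw":255},
  {"x":0,"y":0,"z":0,"rx":0,"ry":0,"rz":0,"claw":255},
  {"x":0,"y":0,"z":0,"rx":0,"ry":0,"rz":0,"claw":255},
])

```text
time: 18.6
position: [0.6686, -0.0296, 0.1308]
tool_rot: [0.0, 0.998, -0.061, -0.002]
wrist_force: [-0.5, -0.2, -0.4]
gripper_width: 0.0249
finger_force: 8.0
```

Run:
```python
from h import *
go(.668,-.029,.058,-6.9)
```

```text
at [ 0.6686 -0.0296  0.1308] psi -7.0 | rz -0.1 then x -0.6 y -0.6 z 72.8
```

Call:
apply_moves([
  {"x":0,"y":0,"z":30,"rx":0,"ry":0,"rz":0,"claw":255},
  {"x":0,"y":0,"z":30,"rx":0,"ry":0,"rz":0,"claw":255},
  {"x":0,"y":0,"z":10,"rx":0,"ry":0,"rz":0,"claw":255},
  {"x":0,"y":0,"z":4,"rx":0,"ry":0,"rz":0,"claw":255},
  {"x":0,"y":0,"z":2,"rx":0,"ry":0,"rz":0,"claw":255},
  {"x":0,"y":0,"z":0,"rx":0,"ry":0,"rz":0,"claw":255},
  {"x":0,"y":0,"z":0,"rx":0,"ry":0,"rz":0,"claw":255},
])

```text
time: 19.3
position: [0.669, -0.0294, 0.0569]
tool_rot: [-0.0, 0.998, -0.06, -0.0]
wrist_force: [-0.8, 0.4, -0.2]
gripper_width: 0.0245
finger_force: 8.0
```

Call:
apply_moves([
  {"x":0,"y":0,"z":2,"rx":0,"ry":0,"rz":0,"claw":255},
  {"x":0,"y":0,"z":0,"rx":0,"ry":0,"rz":0,"claw":255},
])

```text
time: 19.5
position: [0.6686, -0.0292, 0.0541]
tool_rot: [-0.0, 0.998, -0.06, -0.001]
wrist_force: [-0.0, 0.4, -0.9]
gripper_width: 0.0246
finger_force: 8.0
```

Call:
apply_moves([
  {"x":0,"y":0,"z":2,"rx":0,"ry":0,"rz":0,"claw":255},
  {"x":0,"y":0,"z":0,"rx":0,"ry":0,"rz":0,"claw":255},
])

```text
time: 19.7
position: [0.6684, -0.0293, 0.0516]
tool_rot: [-0.0, 0.998, -0.06, -0.001]
wrist_force: [0.2, -0.1, -0.5]
gripper_width: 0.0247
finger_force: 8.0
```

Call:
apply_moves([
  {"x":0,"y":0,"z":1.5,"rx":0,"ry":0,"rz":0,"claw":255},
  {"x":0,"y":0,"z":0,"rx":0,"ry":0,"rz":0,"claw":255},
])

```text
time: 19.9
position: [0.6687, -0.0298, 0.0505]
tool_rot: [0.0, 0.998, -0.061, -0.001]
wrist_force: [0.1, -0.9, 2.2]
gripper_width: 0.0246
finger_force: 8.0
```

Call:
apply_moves([
  {"x":0,"y":0,"z":1,"rx":0,"ry":0,"rz":0,"claw":255},
  {"x":0,"y":0,"z":0,"rx":0,"ry":0,"rz":0,"claw":255},
])

```text
time: 20.1
position: [0.6688, -0.0299, 0.0499]
tool_rot: [-0.0, 0.998, -0.061, -0.001]
wrist_force: [-0.8, -1.4, 6.3]
gripper_width: 0.0247
finger_force: 8.0
```

Seated at 6 N. I release, lift, and go to the long stick.

Call:
apply_moves([
  {"x":0,"y":0,"z":0,"rx":0,"ry":0,"rz":0,"claw":175},
  {"x":0,"y":0,"z":0,"rx":0,"ry":0,"rz":0,"claw":155},
  {"x":0,"y":0,"z":0,"rx":0,"ry":0,"rz":0,"claw":155},
  {"x":0,"y":0,"z":-15,"rx":0,"ry":0,"rz":0,"claw":155},
  {"x":0,"y":0,"z":-45,"rx":0,"ry":0,"rz":0,"claw":155},
  {"x":0,"y":0,"z":-50,"rx":0,"ry":0,"rz":0,"claw":100},
  {"x":-31,"y":-29,"z":0,"rx":0,"ry":0,"rz":0,"claw":100},
  {"x":-31,"y":-29,"z":0,"rx":0,"ry":0,"rz":0,"claw":100},
  {"x":-31,"y":-29,"z":0,"rx":0,"ry":0,"rz":0,"claw":100},
  {"x":-31,"y":-29,"z":0,"rx":0,"ry":0,"rz":0,"claw":100},
  {"x":-31,"y":-29,"z":0,"rx":0,"ry":0,"rz":0,"claw":100},
  {"x":-31,"y":-29,"z":0,"rx":0,"ry":0,"rz":0,"claw":100},
])

```text
time: 21.3
position: [0.5041, 0.167, 0.1608]
tool_rot: [-0.001, 0.998, -0.06, -0.001]
wrist_force: [0.0, 0.2, -0.3]
gripper_width: 0.0561
finger_force: 0.0
```

Call:
apply_moves([
  {"x":-31,"y":-29,"z":0,"rx":0,"ry":0,"rz":0,"claw":100},
  {"x":0,"y":0,"z":0,"rx":0,"ry":0,"rz":-7.6,"claw":100},
  {"x":0,"y":0,"z":0,"rx":0,"ry":0,"rz":-7.6,"claw":100},
  {"x":0,"y":0,"z":0,"rx":0,"ry":0,"rz":-7.6,"claw":100},
  {"x":0,"y":0,"z":0,"rx":0,"ry":0,"rz":-7.6,"claw":100},
  {"x":0,"y":0,"z":0,"rx":0,"ry":0,"rz":-7.6,"claw":100},
  {"x":0,"y":0,"z":0,"rx":0,"ry":0,"rz":-7.6,"claw":100},
  {"x":0,"y":0,"z":0,"rx":0,"ry":0,"rz":0,"claw":100},
  {"x":0,"y":0,"z":0,"rx":0,"ry":0,"rz":0,"claw":100},
])

```text
time: 22.2
position: [0.478, 0.1982, 0.1605]
tool_rot: [-0.001, 0.944, 0.329, -0.001]
wrist_force: [0.3, -0.7, 0.6]
gripper_width: 0.0565
finger_force: 0.0
```

Run:
```python
from h import *
go(.477,.198,.075,38.7)
T,S=cam("top"),cam("scene")
cv2.imwrite("pics/cinn.png",np.hstack([plan(T,T["img"][:,:,::-1],.672,0,.04),plan(S,S["img"][:,:,::-1],.672,0,.04)]))
```

```text
at [0.478  0.1982 0.1605] psi 38.4 | rz -0.3 then x -0.9 y -0.5 z 85.5
```

View pics/cinn.png

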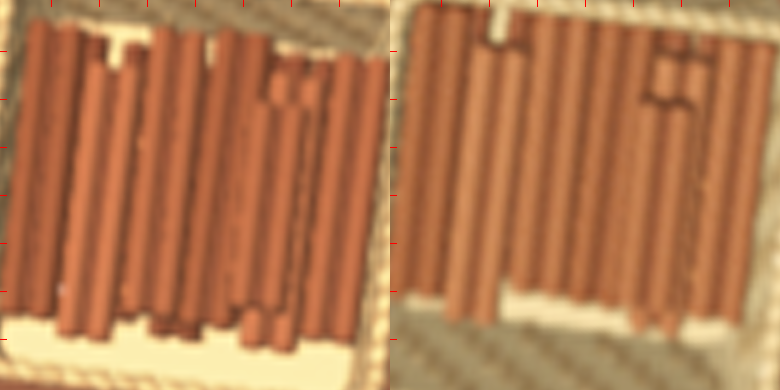

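The short stick lies flat and parallel on the layer (top plan (275,100)–(260,305), 85 mm long, 30 mm right of centre). Now I grasp the long stick.

Call:
apply_moves([
  {"x":-1,"y":0,"z":45,"rx":0,"ry":0,"rz":0,"claw":100},
  {"x":0,"y":0,"z":45,"rx":0,"ry":0,"rz":0,"claw":100},
  {"x":0,"y":0,"z":30,"rx":0,"ry":0,"rz":0,"claw":100},
  {"x":0,"y":0,"z":15,"rx":0,"ry":0,"rz":0,"claw":100},
  {"x":0,"y":0,"z":5,"rx":0,"ry":0,"rz":0,"claw":100},
  {"x":0,"y":0,"z":0,"rx":0,"ry":0,"rz":0,"claw":100},
  {"x":0,"y":0,"z":0,"rx":0,"ry":0,"rz":0,"claw":100},
])

```text
time: 23.0
position: [0.4771, 0.198, 0.0206]
tool_rot: [-0.001, 0.944, 0.331, -0.001]
wrist_force: [0.5, -0.3, 0.0]
gripper_width: 0.0564
finger_force: 0.0
```

Call:
apply_moves([
  {"x":0,"y":0,"z":-1,"rx":0,"ry":0,"rz":0,"claw":255},
  {"x":0,"y":0,"z":0,"rx":0,"ry":0,"rz":0,"claw":255},
  {"x":0,"y":0,"z":0,"rx":0,"ry":0,"rz":0,"claw":255},
  {"x":0,"y":0,"z":0,"rx":0,"ry":0,"rz":0,"claw":255},
  {"x":0,"y":0,"z":0,"rx":0,"ry":0,"rz":0,"claw":255},
  {"x":0,"y":0,"z":0,"rx":0,"ry":0,"rz":0,"claw":255},
  {"x":0,"y":0,"z":0,"rx":0,"ry":0,"rz":0,"claw":255},
])

```text
time: 23.7
position: [0.4768, 0.1978, 0.0211]
tool_rot: [-0.001, 0.944, 0.331, -0.001]
wrist_force: [-0.2, 0.7, 6.3]
gripper_width: 0.0247
finger_force: 8.0
```

Call:
apply_moves([
  {"x":0,"y":0,"z":-10,"rx":0,"ry":0,"rz":0,"claw":255},
  {"x":0,"y":0,"z":-40,"rx":0,"ry":0,"rz":0,"claw":255},
  {"x":0,"y":0,"z":-50,"rx":0,"ry":0,"rz":0,"claw":255},
  {"x":0,"y":0,"z":-10,"rx":0,"ry":0,"rz":7.6,"claw":255},
  {"x":0,"y":0,"z":0,"rx":0,"ry":0,"rz":7.6,"claw":255},
  {"x":0,"y":0,"z":0,"rx":0,"ry":0,"rz":7.6,"claw":255},
  {"x":0,"y":0,"z":0,"rx":0,"ry":0,"rz":7.6,"claw":255},
  {"x":0,"y":0,"z":0,"rx":0,"ry":0,"rz":7.6,"claw":255},
  {"x":0,"y":0,"z":0,"rx":0,"ry":0,"rz":7.6,"claw":255},
  {"x":0,"y":0,"z":0,"rx":0,"ry":0,"rz":0,"claw":255},
  {"x":0,"y":0,"z":0,"rx":0,"ry":0,"rz":0,"claw":255},
])

```text
time: 24.8
position: [0.4768, 0.1978, 0.1311]
tool_rot: [-0.0, 0.998, -0.058, -0.001]
wrist_force: [-0.2, -0.4, -0.4]
gripper_width: 0.0248
finger_force: 8.0
```

Run:
```python
from h import *
go(.676,.030,.132,-6.9)
```

```text
at [0.4768 0.1978 0.1311] psi -6.7 | rz 0.2 then x 218.0 y 142.7 z -0.9
```

I go sideways first, to keep the stick well away from the mortar and pestle, then forward.

Call:
apply_moves([
  {"x":0,"y":48,"z":0,"rx":0,"ry":0,"rz":0,"claw":255},
  {"x":0,"y":48,"z":0,"rx":0,"ry":0,"rz":0,"claw":255},
  {"x":0,"y":47,"z":0,"rx":0,"ry":0,"rz":0,"claw":255},
  {"x":44,"y":0,"z":0,"rx":0,"ry":0,"rz":0,"claw":255},
  {"x":44,"y":0,"z":0,"rx":0,"ry":0,"rz":0,"claw":255},
  {"x":44,"y":0,"z":0,"rx":0,"ry":0,"rz":0,"claw":255},
  {"x":44,"y":0,"z":0,"rx":0,"ry":0,"rz":0,"claw":255},
  {"x":42,"y":0,"z":0,"rx":0,"ry":0,"rz":0,"claw":255},
  {"x":0,"y":0,"z":0,"rx":0,"ry":0,"rz":0,"claw":255},
  {"x":0,"y":0,"z":0,"rx":0,"ry":0,"rz":0,"claw":255},
])

```text
time: 25.8
position: [0.6761, 0.0289, 0.1297]
tool_rot: [-0.0, 0.998, -0.059, -0.002]
wrist_force: [-0.5, -0.1, -0.4]
gripper_width: 0.0244
finger_force: 8.0
```

Run:
```python
from h import *
go(.674,.030,.055,-6.9)
```

```text
at [0.6761 0.0289 0.1297] psi -6.8 | rz 0.1 then x -2.2 y -0.9 z 74.7
```

Call:
apply_moves([
  {"x":-2,"y":-1,"z":30,"rx":0,"ry":0,"rz":0,"claw":255},
  {"x":0,"y":0,"z":30,"rx":0,"ry":0,"rz":0,"claw":255},
  {"x":0,"y":0,"z":10,"rx":0,"ry":0,"rz":0,"claw":255},
  {"x":0,"y":0,"z":4,"rx":0,"ry":0,"rz":0,"claw":255},
  {"x":0,"y":0,"z":2,"rx":0,"ry":0,"rz":0,"claw":255},
  {"x":0,"y":0,"z":0,"rx":0,"ry":0,"rz":0,"claw":255},
  {"x":0,"y":0,"z":0,"rx":0,"ry":0,"rz":0,"claw":255},
])

```text
time: 26.5
position: [0.6746, 0.0308, 0.0554]
tool_rot: [-0.0, 0.998, -0.06, -0.001]
wrist_force: [-0.2, -0.0, -0.9]
gripper_width: 0.0246
finger_force: 8.0
```

Call:
apply_moves([
  {"x":0,"y":0,"z":2,"rx":0,"ry":0,"rz":0,"claw":255},
  {"x":0,"y":0,"z":0,"rx":0,"ry":0,"rz":0,"claw":255},
])

```text
time: 26.7
position: [0.6741, 0.0308, 0.0526]
tool_rot: [-0.0, 0.998, -0.06, -0.001]
wrist_force: [0.0, 0.2, 0.1]
gripper_width: 0.0246
finger_force: 8.0
```

Call:
apply_moves([
  {"x":0,"y":0,"z":1.5,"rx":0,"ry":0,"rz":0,"claw":255},
  {"x":0,"y":0,"z":0,"rx":0,"ry":0,"rz":0,"claw":255},
])

```text
time: 26.9
position: [0.674, 0.0308, 0.0507]
tool_rot: [-0.0, 0.998, -0.06, -0.001]
wrist_force: [0.4, 0.2, -0.1]
gripper_width: 0.0245
finger_force: 8.0
```

Call:
apply_moves([
  {"x":0,"y":0,"z":1.5,"rx":0,"ry":0,"rz":0,"claw":255},
  {"x":0,"y":0,"z":0,"rx":0,"ry":0,"rz":0,"claw":255},
])

```text
time: 27.1
position: [0.6742, 0.0307, 0.0497]
tool_rot: [-0.0, 0.998, -0.06, -0.001]
wrist_force: [-0.3, -0.1, 3.9]
gripper_width: 0.0247
finger_force: 8.0
```

Seated (3.9 N). I release and go to the ginger.

Call:
apply_moves([
  {"x":0,"y":0,"z":0,"rx":0,"ry":0,"rz":0,"claw":175},
  {"x":0,"y":0,"z":0,"rx":0,"ry":0,"rz":0,"claw":155},
  {"x":0,"y":0,"z":0,"rx":0,"ry":0,"rz":0,"claw":155},
  {"x":0,"y":0,"z":-15,"rx":0,"ry":0,"rz":0,"claw":155},
  {"x":0,"y":0,"z":-45,"rx":0,"ry":0,"rz":0,"claw":155},
  {"x":0,"y":0,"z":-50,"rx":0,"ry":0,"rz":0,"claw":90},
  {"x":-43.7,"y":-8.3,"z":0,"rx":0,"ry":0,"rz":0,"claw":90},
  {"x":-43.7,"y":-8.3,"z":0,"rx":0,"ry":0,"rz":0,"claw":90},
  {"x":-43.7,"y":-8.3,"z":0,"rx":0,"ry":0,"rz":0,"claw":90},
  {"x":-43.7,"y":-8.3,"z":0,"rx":0,"ry":0,"rz":0,"claw":90},
  {"x":-43.7,"y":-8.3,"z":0,"rx":0,"ry":0,"rz":0,"claw":90},
])

```text
time: 28.2
position: [0.4609, 0.0985, 0.1609]
tool_rot: [-0.001, 0.998, -0.061, -0.001]
wrist_force: [0.1, 0.7, -0.3]
gripper_width: 0.0599
finger_force: 0.0
```

Call:
apply_moves([
  {"x":0,"y":0,"z":0,"rx":0,"ry":0,"rz":-8.5,"claw":90},
  {"x":0,"y":0,"z":0,"rx":0,"ry":0,"rz":-8.5,"claw":90},
  {"x":0,"y":0,"z":0,"rx":0,"ry":0,"rz":-8.5,"claw":90},
  {"x":0,"y":0,"z":40,"rx":0,"ry":0,"rz":0,"claw":90},
  {"x":0,"y":0,"z":30,"rx":0,"ry":0,"rz":0,"claw":90},
  {"x":0,"y":0,"z":0,"rx":0,"ry":0,"rz":0,"claw":90},
  {"x":0,"y":0,"z":0,"rx":0,"ry":0,"rz":0,"claw":90},
])

```text
time: 28.9
position: [0.4623, 0.098, 0.0905]
tool_rot: [-0.0, 0.987, 0.161, -0.002]
wrist_force: [0.2, 0.2, -0.4]
gripper_width: 0.0604
finger_force: 0.0
```

Run:
```python
from h import *
go(.462,.098,.024,18.5)
T,S=cam("top"),cam("scene")
cv2.imwrite("pics/cinn2.png",np.hstack([plan(T,T["img"][:,:,::-1],.672,0,.04),cv2.resize(S["img"][100:220,240:360,::-1],(390,390),interpolation=2)]))
```

```text
at [0.4623 0.098  0.0905] psi 18.5 | rz 0.0 then x -0.3 y -0.1 z 66.5
```

View pics/cinn2.png

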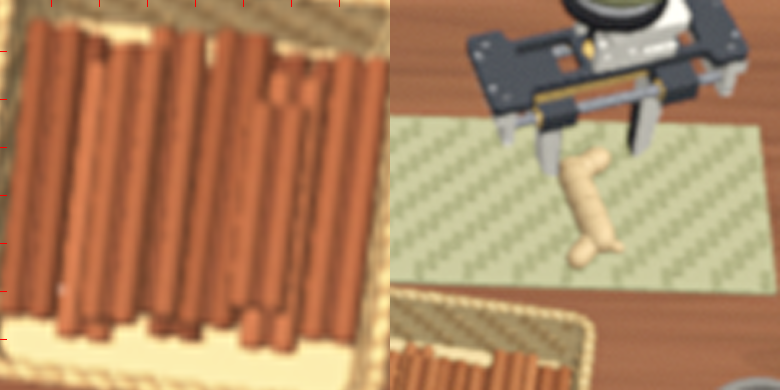

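Both sticks lie parallel on the layer (long at top plan (125,45)–(108,320)). The gripper stands over the ginger, so I descend and grip, firmer because it weighs 70 g.

Call:
apply_moves([
  {"x":0,"y":0,"z":30,"rx":0,"ry":0,"rz":0,"claw":90},
  {"x":0,"y":0,"z":25,"rx":0,"ry":0,"rz":0,"claw":90},
  {"x":0,"y":0,"z":11,"rx":0,"ry":0,"rz":0,"claw":90},
  {"x":0,"y":0,"z":0,"rx":0,"ry":0,"rz":0,"claw":90},
  {"x":0,"y":0,"z":0,"rx":0,"ry":0,"rz":0,"claw":255},
  {"x":0,"y":0,"z":0,"rx":0,"ry":0,"rz":0,"claw":255},
  {"x":0,"y":0,"z":0,"rx":0,"ry":0,"rz":0,"claw":255},
  {"x":0,"y":0,"z":0,"rx":0,"ry":0,"rz":0,"claw":255},
  {"x":0,"y":0,"z":0,"rx":0,"ry":0,"rz":0,"claw":255},
  {"x":0,"y":0,"z":0,"rx":0,"ry":0,"rz":0,"claw":255},
  {"x":0,"y":0,"z":0,"rx":0,"ry":0,"rz":0,"claw":255},
], newtons=15)

```text
time: 30.1
position: [0.4623, 0.0984, 0.0243]
tool_rot: [-0.001, 0.987, 0.161, -0.001]
wrist_force: [-0.8, 0.5, 6.4]
gripper_width: 0.027
finger_force: 15.0
```

Call:
apply_moves([
  {"x":0,"y":0,"z":-10,"rx":0,"ry":0,"rz":0,"claw":255},
  {"x":0,"y":0,"z":-40,"rx":0,"ry":0,"rz":0,"claw":255},
  {"x":0,"y":0,"z":-50,"rx":0,"ry":0,"rz":0,"claw":255},
  {"x":0,"y":0,"z":-15,"rx":0,"ry":0,"rz":8,"claw":255},
  {"x":0,"y":0,"z":0,"rx":0,"ry":0,"rz":0,"claw":255},
  {"x":0,"y":0,"z":0,"rx":0,"ry":0,"rz":0,"claw":255},
])

```text
time: 30.7
position: [0.4622, 0.0985, 0.1391]
tool_rot: [-0.0, 0.996, 0.094, -0.001]
wrist_force: [-0.6, -0.4, -0.2]
gripper_width: 0.0268
finger_force: 15.0
```

Run:
```python
from h import *
go(.532,.375,.14,10.5)
T,S=cam("top"),cam("scene"); im=cv2.imread("pics/top0.png")
cv2.imwrite("pics/ging.png",np.hstack([plan(T,im,.532,.375,.033),cv2.resize(S["img"][90:210,240:360,::-1],(390,390),interpolation=2)]))
```

```text
at [0.4622 0.0985 0.1391] psi 10.8 | rz 0.3 then x 119.1 y -259.1 z -0.9
```

View pics/ging.png

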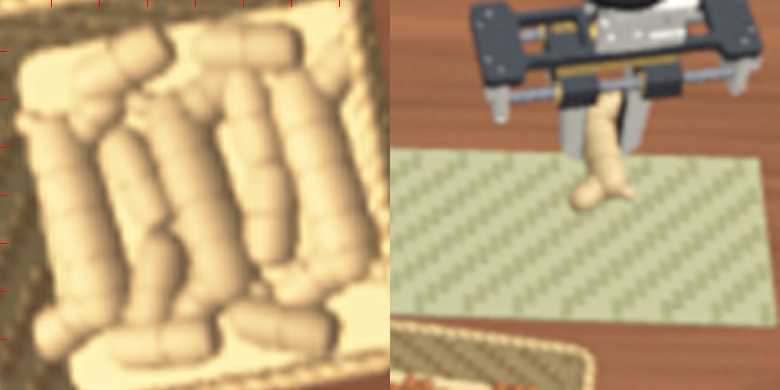

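The ginger is held (right, (600,130)). In the basket plan (left) there is a gutter around column 258, so I aim for (0.537, 0.350). I go sideways first to keep clear of the mortar.

Call:
apply_moves([
  {"x":0,"y":-46.6,"z":0,"rx":0,"ry":0,"rz":0,"claw":255},
  {"x":0,"y":-46.6,"z":0,"rx":0,"ry":0,"rz":0,"claw":255},
  {"x":0,"y":-46.6,"z":0,"rx":0,"ry":0,"rz":0,"claw":255},
  {"x":0,"y":-46.6,"z":0,"rx":0,"ry":0,"rz":0,"claw":255},
  {"x":0,"y":-46.6,"z":0,"rx":0,"ry":0,"rz":0,"claw":255},
  {"x":40,"y":0,"z":0,"rx":0,"ry":0,"rz":0,"claw":255},
  {"x":40,"y":0,"z":0,"rx":0,"ry":0,"rz":0,"claw":255},
  {"x":40,"y":0,"z":0,"rx":0,"ry":0,"rz":0,"claw":255},
  {"x":0,"y":0,"z":0,"rx":0,"ry":0,"rz":0,"claw":255},
  {"x":0,"y":0,"z":0,"rx":0,"ry":0,"rz":0,"claw":255},
])

```text
time: 31.8
position: [0.5373, 0.3482, 0.1367]
tool_rot: [0.001, 0.996, 0.092, -0.003]
wrist_force: [-0.8, -0.9, -0.1]
gripper_width: 0.0274
finger_force: 15.0
```

Run:
```python
from h import *
go(.5366,.350,.06,10.5)
```

```text
at [0.5373 0.3482 0.1367] psi 10.6 | rz 0.1 then x -0.4 y -1.9 z 76.7
```

Call:
apply_moves([
  {"x":0,"y":-2,"z":30,"rx":0,"ry":0,"rz":0,"claw":255},
  {"x":0,"y":0,"z":30,"rx":0,"ry":0,"rz":0,"claw":255},
  {"x":0,"y":0,"z":12,"rx":0,"ry":0,"rz":0,"claw":255},
  {"x":0,"y":0,"z":4,"rx":0,"ry":0,"rz":0,"claw":255},
  {"x":0,"y":0,"z":2,"rx":0,"ry":0,"rz":0,"claw":255},
  {"x":0,"y":0,"z":0,"rx":0,"ry":0,"rz":0,"claw":255},
  {"x":0,"y":0,"z":0,"rx":0,"ry":0,"rz":0,"claw":255},
])

```text
time: 32.5
position: [0.5374, 0.3516, 0.0619]
tool_rot: [-0.001, 0.996, 0.092, -0.001]
wrist_force: [-0.1, 0.4, -0.2]
gripper_width: 0.0273
finger_force: 15.0
```

Call:
apply_moves([
  {"x":0,"y":0,"z":2,"rx":0,"ry":0,"rz":0,"claw":255},
  {"x":0,"y":0,"z":0,"rx":0,"ry":0,"rz":0,"claw":255},
])

```text
time: 32.7
position: [0.537, 0.3515, 0.0592]
tool_rot: [-0.001, 0.996, 0.092, -0.001]
wrist_force: [-0.1, 0.4, -1.5]
gripper_width: 0.0274
finger_force: 15.0
```

Call:
apply_moves([
  {"x":0,"y":0,"z":2,"rx":0,"ry":0,"rz":0,"claw":255},
  {"x":0,"y":0,"z":0,"rx":0,"ry":0,"rz":0,"claw":255},
])

```text
time: 32.9
position: [0.5368, 0.3513, 0.0567]
tool_rot: [-0.0, 0.996, 0.092, -0.001]
wrist_force: [-0.1, -0.1, -0.0]
gripper_width: 0.0268
finger_force: 15.0
```

Call:
apply_moves([
  {"x":0,"y":0,"z":2,"rx":0,"ry":0,"rz":0,"claw":255},
  {"x":0,"y":0,"z":0,"rx":0,"ry":0,"rz":0,"claw":255},
])

```text
time: 33.1
position: [0.5368, 0.3512, 0.0545]
tool_rot: [-0.0, 0.996, 0.092, -0.001]
wrist_force: [-0.5, 0.5, 0.6]
gripper_width: 0.0271
finger_force: 15.0
```

Call:
apply_moves([
  {"x":0,"y":0,"z":1.5,"rx":0,"ry":0,"rz":0,"claw":255},
  {"x":0,"y":0,"z":0,"rx":0,"ry":0,"rz":0,"claw":255},
])

```text
time: 33.3
position: [0.5368, 0.3512, 0.0531]
tool_rot: [-0.0, 0.996, 0.092, -0.001]
wrist_force: [-0.5, -0.5, -0.4]
gripper_width: 0.0275
finger_force: 15.0
```

Call:
apply_moves([
  {"x":0,"y":0,"z":1.5,"rx":0,"ry":0,"rz":0,"claw":255},
  {"x":0,"y":0,"z":0,"rx":0,"ry":0,"rz":0,"claw":255},
])

```text
time: 33.5
position: [0.5371, 0.3513, 0.052]
tool_rot: [-0.0, 0.996, 0.092, -0.001]
wrist_force: [-0.2, -0.2, 0.9]
gripper_width: 0.0271
finger_force: 15.0
```

Call:
apply_moves([
  {"x":0,"y":0,"z":1,"rx":0,"ry":0,"rz":0,"claw":255},
  {"x":0,"y":0,"z":0,"rx":0,"ry":0,"rz":0,"claw":255},
])

```text
time: 33.7
position: [0.5372, 0.3513, 0.0516]
tool_rot: [-0.001, 0.996, 0.092, -0.001]
wrist_force: [-1.4, -0.7, 9.6]
gripper_width: 0.0271
finger_force: 15.0
```

Contact (9.6 N). I release, lift and withdraw over the empty mat.

Call:
apply_moves([
  {"x":0,"y":0,"z":0,"rx":0,"ry":0,"rz":0,"claw":170},
  {"x":0,"y":0,"z":0,"rx":0,"ry":0,"rz":0,"claw":145},
  {"x":0,"y":0,"z":0,"rx":0,"ry":0,"rz":0,"claw":145},
  {"x":0,"y":0,"z":0,"rx":0,"ry":0,"rz":0,"claw":145},
  {"x":0,"y":0,"z":-15,"rx":0,"ry":0,"rz":0,"claw":145},
  {"x":0,"y":0,"z":-45,"rx":0,"ry":0,"rz":0,"claw":145},
  {"x":0,"y":0,"z":-50,"rx":0,"ry":0,"rz":0,"claw":145},
  {"x":-35,"y":35,"z":0,"rx":0,"ry":0,"rz":0,"claw":145},
  {"x":-35,"y":35,"z":0,"rx":0,"ry":0,"rz":0,"claw":145},
  {"x":0,"y":48,"z":0,"rx":0,"ry":0,"rz":0,"claw":145},
  {"x":0,"y":48,"z":0,"rx":0,"ry":0,"rz":0,"claw":145},
  {"x":0,"y":48,"z":0,"rx":0,"ry":0,"rz":0,"claw":145},
])

```text
time: 34.9
position: [0.5078, 0.1267, 0.1621]
tool_rot: [-0.001, 0.996, 0.093, -0.0]
wrist_force: [0.8, -0.4, 0.6]
gripper_width: 0.0401
finger_force: 0.0
```

Run:
```python
from h import *
T,S=cam("top"),cam("scene")
cv2.imwrite("pics/final.png",np.vstack([cv2.resize(T["img"][90:262,40:480,::-1],(768,300),interpolation=2),np.hstack([plan(T,T["img"][:,:,::-1],.532,.375,.04,300,1.9),cv2.resize(S["img"][120:280,65:470,::-1],(468,300),interpolation=2)])]))
# bystanders and baskets: picture change away from the arm
o=cv2.imread("pics/top0.png")[:,:,::-1]
d=cv2.absdiff(o,T["img"]).max(2)
for n,(x,y) in dict(jar=(354,131),mortar=(173,127),cinn=(264,141),nut=(425,210),ging=(103,200)).items():
    b=d[y-46:y+46,x-46:x+46]; print(n,"changed px",int((b>40).sum()))
```

```text
jar changed px 0
mortar changed px 1104
cinn changed px 536
nut changed px 79
ging changed px 3691
```

View pics/final.png

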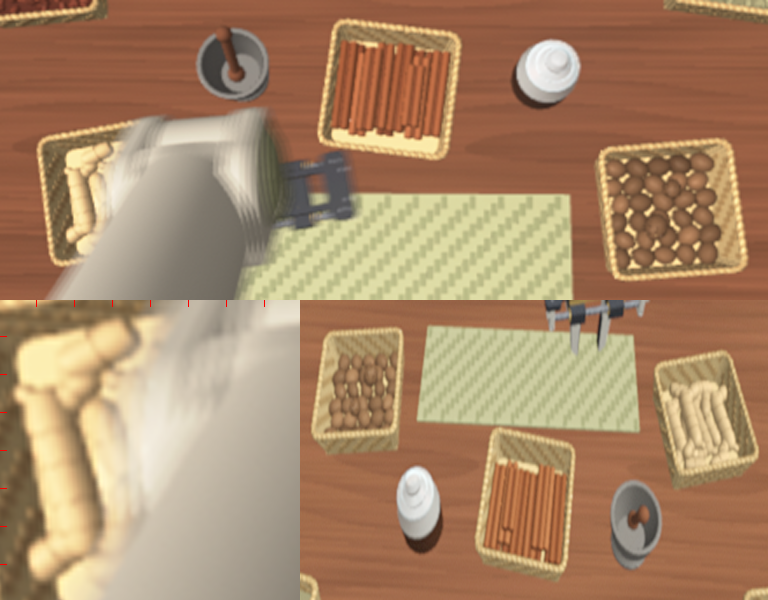

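All five are in their baskets and the mat is empty: sticks in the cinnamon basket, nutmegs on their heap, ginger in the scene view at (700,415). The jar and mortar look as before. I swing the arm on towards the middle, then check numerically that everything is still and the baskets haven't moved.

Call:
apply_moves([
  {"x":-30,"y":40,"z":-20,"rx":0,"ry":0,"rz":0,"claw":145},
  {"x":-20,"y":45,"z":0,"rx":0,"ry":0,"rz":0,"claw":145},
  {"x":0,"y":48,"z":0,"rx":0,"ry":0,"rz":0,"claw":145},
  {"x":0,"y":0,"z":0,"rx":0,"ry":0,"rz":0,"claw":145},
  {"x":0,"y":0,"z":0,"rx":0,"ry":0,"rz":0,"claw":145},
  {"x":0,"y":0,"z":0,"rx":0,"ry":0,"rz":0,"claw":145},
])

```text
time: 35.6
position: [0.4847, -0.0074, 0.1796]
tool_rot: [-0.001, 0.996, 0.093, -0.001]
wrist_force: [-0.2, 0.7, -0.3]
gripper_width: 0.0403
finger_force: 0.0
```

Run:
```python
from h import *
seeds=dict(top=dict(jar=(354,131),mortar=(173,127),cinn=(264,141),nut=(425,210),ging=(103,200)),scene=dict(jar=(168,228),mortar=(355,240),cinn=(261,228),nut=(117,168),ging=(415,182)))
for n in seeds:
    a=cv2.imread(f"pics/{n}0.png")[:,:,::-1]; c=cam(n); s0=c["img"]
    for b,(x,y) in seeds[n].items():
        h=24 if b in("jar","mortar") else 46
        f=lambda im:cv2.cvtColor(np.ascontiguousarray(im[y-h:y+h,x-h:x+h]),cv2.COLOR_RGB2GRAY).astype(np.float32)
        A,B=f(a),f(s0); m=np.hanning(2*h)[:,None]*np.hanning(2*h)
        if h==46: A,B=cv2.Sobel(A,5,1,1),cv2.Sobel(B,5,1,1)
        sh,rs=cv2.phaseCorrelate(A,B)
        print(n,b,"shift px",np.round(sh,2),"resp %.2f"%rs,"mean diff %.1f"%np.abs(f(a)-f(s0)).mean())
T=cam("top");S=cam("scene")
for _ in range(10): S2=cam("scene")
print("still: max diff ginger basket",int(cv2.absdiff(S["img"][140:225,365:465],S2["img"][140:225,365:465]).max()))
# ginger height: stub/body tri check via plan correlation of changed area
a=cv2.imread("pics/top0.png")[:,:,::-1]; d=cv2.absdiff(a,T["img"]).max(2)[155:245,60:150]; print("top ging changed",int((d>25).sum()))
m=(cv2.absdiff(cv2.imread("pics/scene0.png")[:,:,::-1],S2["img"]).max(2)>20).astype(np.uint8)*255
ks=[k for k in comps(cv2.morphologyEx(m,3,np.ones((5,5))),60) if 365<cen(k)[0]<465]; print([(cen(k).round(0),cv2.contourArea(k),(onz(S2,cen(k),.045)*1000).round(0)) for k in ks])
print(r.state()["time"])
```

```text
top jar shift px [0.01 0.04] resp 0.98 mean diff 1.9
top mortar shift px [ 0.03 -0.01] resp 0.98 mean diff 1.7
top cinn shift px [ 0.04 -0.07] resp 0.69 mean diff 13.4
top nut shift px [-0.04 -0.  ] resp 0.91 mean diff 3.0
top ging shift px [-0.01  0.13] resp 0.83 mean diff 5.3
scene jar shift px [-0.08  0.09] resp 0.93 mean diff 1.0
scene mortar shift px [-0.02 -0.  ] resp 0.91 mean diff 1.0
scene cinn shift px [-0.05  0.03] resp 0.88 mean diff 3.4
scene nut shift px [ 0.01 -0.11] resp 0.90 mean diff 1.7
scene ging shift px [ 0.08 -0.02] resp 0.83 mean diff 3.8
still: max diff ginger basket 5
top ging changed 461
[(array([402., 184.]), 457.5, array([542., 349.,  45.]))]
36.3
```

Nothing has shifted and everything is at rest, so I hand the job in.

```bash
python3 -c "
from station import r
print(r.finish_job())"
```

```text
the job is handed in; nothing more can be done
None
```

The job is handed in at about 36 s: all five samples are set down in their own baskets, with both cinnamon sticks flat and parallel to the sticks already there. In the last pictures nothing else had moved.

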